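# Hang the oiled tote handles to dry

### The arm

A 7-joint arm with a two-finger parallel gripper is mounted at the origin on the work surface. World frame = base frame: x ahead of the robot, y to its left, z up, the work surface at z = 0. Lengths are in m, angles in rad, forces in N, time in s.
With the tool pointing down it reaches from about 0.425 to 0.8 m from the base axis. Payload 8.3 kg.
Tool frame: the origin (TCP) lies midway between the tips of the shut fingers; the grasp point (between the pads) lies 19 mm behind it; z points along the fingers, y is the line along which they close (so a half turn about z gives the same grasp; the last joint's range is limited). The gripper opens to 85 mm and grips with 20 to 120 N. Pads are 22 mm wide; open, the fingers measure 114 mm over their backs; the gripper's body (76 mm by 85 mm) begins 54 mm behind the grasp point. The pads swing forward as they close: fully open they stand 13 mm farther back than shut.
Start: joints at [1.167, 0.383, 0.016, 1.37, -0.006, 1.388, -0.046], TCP at [0.209, -0.589, 0.231] pointing down, gripper open.
Joint ranges: [-2.95, 2.95], [-0.25, 2.06], [-1.52, 1.56], [0.18, 2.33], [-1.44, 4.58], [0.02, 2.06], [-3.01, 3.01]. Speed limits (rad/s): [2.39, 2.39, 3.01, 3.01, 3.14, 3.14, 3.14].

### API

Orientations are given as a unit quaternion [w, x, y, z].
In Python, from cell import ctrl, get_image, sign_off gives the robot as it stands. The module is installed in compiled form; this text tells all that it offers.
- The arm moves only by the shell command python3 -m creep 'ROWS' [OPENING]. ROWS is JSON, a list of rows, each an object of numbers: "tx", "ty", "tz": the shift along the tool's x, y, z in units of 30 mm (1.0 is 30 mm); "roll": the turn about the tool's z in units of pi/2 rad (1.0 is pi/2 rad). A call has 1 to 12 rows; each row shifts and turns the commanded pose from where the row before left it, along the tool's axes as they then stand; what a row does not reach is not made up. A row lasts 1/10 s, in which the tool goes at most 50 mm and 8.59 degrees, less where a joint would pass 70% of its speed; a pose out of reach is approached as far as the arm can. A call with a number of a shift or a turn outside -1 to 1 is refused whole. A call with a gripper value outside its range is refused whole. OPENING is the opening, from -1 (shut) to 1 (fully open), set as the call begins (- or left out, the last holds). The fingers move at their own pace and stop on an object; the grip force is fixed at half the most. Time passes only in rows, so rows that do not move let the fingers close. It gives the time, the measured TCP pose, the force, the opening and the grip force at its end, in the units of the state.
- ctrl.observe(): the state, without advancing time (a new reading comes with each control period).
- get_image(name): name is "scene" or "side" or "wrist"; returns a dict with "frame" (480x640x3 uint8, blue, green, red), "z_map" (480x640 float32, m along the optical axis (not along the pixel's ray), 0 where there is no reading), "fx", "fy", "cx", "cy" (pixels), "k1" (the pictures are not rectified: a ray, as slopes to the right and down, at radius r is drawn at 1 + k1 r^2 times it, then the intrinsics apply), "R" (3x3) and "t" (3): a world point X has camera coordinates R X + t; the wrist camera has in their place "tool_from_camera" (4x4, takes a point from camera to tool coordinates, whose origin is the TCP and whose axes are the flange's). Camera axes: x right, y down, z forward; pixel columns grow to the right and rows downward; lengths in m; the calibration is good to about 2 mm. A picture is of the moment at which its call begins: read the wrist's pose just before it.
- sign_off(): hands the job in; it is judged then, once.
The state is a dict: "clock": time; "qpos": joint angles; "dq": joint speeds; "joint_torque": joint torques, N m; "position": TCP position; "ee_rot": TCP orientation; "ft_force": force on the tool from outside, world axes, zero at the start; "ft_torque": the same for the moment, N m; "grip_width": opening from 0.0 (shut) to 1.0 (fully open); "grasp_force": force on a finger pad.
Only numpy, scipy, OpenCV 4.12 (cv2) and the standard library are available. Lean on these libraries where they do the work, as an engineer would, in place of code of your own. Each camera call takes 0.05 s, during which the arm holds its last target. There are 200 camera calls.

### The job

Fold the drying stand's clear dust cover back until it stands upright or leans slightly away, then hang every bent wooden tote handle on the bench astride the steel bar, square across it and none touching another. When all are hanging, fold the cover forward over them to 45 degrees and leave it there; do not shift the sanding block, glue bottle, red-handled tool or mug that stand around.

Things in the scene. Friction and masses are not known exactly. Their poses are not given: they have to be found in the camera images.
- stand: Plywood drying stand fixed to the bench: base 250 x 400 x 12 mm (x, y, z), two end cheeks (190 mm long in x, tops 102 mm above the bench, inner faces at y = -181 and +181 mm). Origin on the bench under the middle of the bar. y runs along the bar, z up, +x points to the hinge side of the cover, away from the robot.
- bar_mid (a point): Middle of the steel drying bar, on its centre line: round bar 16 mm in diameter, along the stand's y, 102 mm above the bench, clear for 362 mm between the cheeks. Axes as the stand's.
- cover_hinge (a point): Middle of the cover's hinge axis, which runs along the stand's y, 105 mm behind the bar (stand +x) and 105 mm above the bench.
- cover (a joint): Angle of the clear dust cover (rad): 0 = standing upright above its hinge, positive = folded forward over the bar (0.785 = 45 degrees), negative = leaning back; stops at -0.35 and 1.25. Stiff friction hinge (about 0.6 N m, 4 N at the handle): stays where it is left. Panel 360 mm wide, 5 mm thick, reaching 124 mm from the hinge.
- cover_grip (a point): Middle of the red handle rod on the cover's free edge: 18 mm in diameter, 120 mm long, parallel to the hinge and 155 mm from it, 22 mm clear of the panel's framed edge, held by two brackets (12 mm thick) 96 mm apart. Its z axis points away from the hinge along the panel, its y along the rod.
- bow1: Light-wood tote handle (upside-down U), 107 mm tall, 136 mm wide along its x, about 0.16 kg; may be absent. Legs 20 mm wide in y, on two dark steel feet (22 x 50 x 6 mm). On top a crown block 36 x 20 x 24 mm (x, y, z; 83 to 107 mm up): grip it across y. Origin at the underside, midway between the feet; z up; alike both ways round.
- saddle1 (a point): Middle of the underside of bow1's crown, 83 mm above its origin: what rests on the bar. The flat there is 20 mm long in x, then the undersides of the shoulders slope down at 30 degrees, so it centres itself on a bar along its y.
- bow2: Light-wood tote handle (upside-down U), 107 mm tall, 136 mm wide along its x, about 0.16 kg; may be absent. Legs 20 mm wide in y, on two dark steel feet (22 x 50 x 6 mm). On top a crown block 36 x 20 x 24 mm (x, y, z; 83 to 107 mm up): grip it across y. Origin at the underside, midway between the feet; z up; alike both ways round.
- saddle2 (a point): Middle of the underside of bow2's crown, 83 mm above its origin: what rests on the bar. The flat there is 20 mm long in x, then the undersides of the shoulders slope down at 30 degrees, so it centres itself on a bar along its y.
- bow3: Light-wood tote handle (upside-down U), 107 mm tall, 136 mm wide along its x, about 0.16 kg; may be absent. Legs 20 mm wide in y, on two dark steel feet (22 x 50 x 6 mm). On top a crown block 36 x 20 x 24 mm (x, y, z; 83 to 107 mm up): grip it across y. Origin at the underside, midway between the feet; z up; alike both ways round.
- saddle3 (a point): Middle of the underside of bow3's crown, 83 mm above its origin: what rests on the bar. The flat there is 20 mm long in x, then the undersides of the shoulders slope down at 30 degrees, so it centres itself on a bar along its y.
- bow4: Light-wood tote handle (upside-down U), 107 mm tall, 136 mm wide along its x, about 0.16 kg; may be absent. Legs 20 mm wide in y, on two dark steel feet (22 x 50 x 6 mm). On top a crown block 36 x 20 x 24 mm (x, y, z; 83 to 107 mm up): grip it across y. Origin at the underside, midway between the feet; z up; alike both ways round.
- saddle4 (a point): Middle of the underside of bow4's crown, 83 mm above its origin: what rests on the bar. The flat there is 20 mm long in x, then the undersides of the shoulders slope down at 30 degrees, so it centres itself on a bar along its y.
- bow5: Light-wood tote handle (upside-down U), 107 mm tall, 136 mm wide along its x, about 0.16 kg; may be absent. Legs 20 mm wide in y, on two dark steel feet (22 x 50 x 6 mm). On top a crown block 36 x 20 x 24 mm (x, y, z; 83 to 107 mm up): grip it across y. Origin at the underside, midway between the feet; z up; alike both ways round.
- saddle5 (a point): Middle of the underside of bow5's crown, 83 mm above its origin: what rests on the bar. The flat there is 20 mm long in x, then the undersides of the shoulders slope down at 30 degrees, so it centres itself on a bar along its y.
- sanding_block: Bystander: cork sanding block, 90 x 50 x 30 mm, lying flat beside the bows. Origin at its underside.
- glue: Bystander: white glue bottle with red cap, 60 mm diameter, 130 mm tall. Origin at its underside.
- chisel: Bystander: hand tool with red handle, 240 mm long, lying flat. Origin at its underside.
- pencil_mug: Bystander: blue mug without handle, 80 mm diameter, 95 mm tall. Origin at its underside.
Not all that is in view belongs to the job. What is shaped like the bow4 but green or orange is not meant.

How it is judged:
On the way, in this order (a step that is already met when the one before it is completed fails the run):
1. the cover is folded back to upright or beyond (value of joint cover below 0.1 rad), for 0.2 s.
2. every tote handle hangs astride the bar (x of saddle1 in the frame of bar_mid between -0.02 and 0.02 m and y of saddle1 in the frame of bar_mid between -0.175 and 0.175 m and z of saddle1 in the frame of bar_mid between -0.005 and 0.025 m and angle between each of bow1, bow2, bow3, bow4, bow5's own z axis and vertical below 0.35 rad and angle between the x axis of each of bow1, bow2, bow3, bow4, bow5 and the x axis of stand, either way round below 0.35 rad and x of saddle2 in the frame of bar_mid between -0.02 and 0.02 m and y of saddle2 in the frame of bar_mid between -0.175 and 0.175 m and z of saddle2 in the frame of bar_mid between -0.005 and 0.025 m and x of saddle3 in the frame of bar_mid between -0.02 and 0.02 m and y of saddle3 in the frame of bar_mid between -0.175 and 0.175 m and z of saddle3 in the frame of bar_mid between -0.005 and 0.025 m and x of saddle4 in the frame of bar_mid between -0.02 and 0.02 m and y of saddle4 in the frame of bar_mid between -0.175 and 0.175 m and z of saddle4 in the frame of bar_mid between -0.005 and 0.025 m and x of saddle5 in the frame of bar_mid between -0.02 and 0.02 m and y of saddle5 in the frame of bar_mid between -0.175 and 0.175 m and z of saddle5 in the frame of bar_mid between -0.005 and 0.025 m), for 0.2 s.
At the end, for the whole second after the job is handed in: Every tote handle present hangs still and released by its crown on the bar (saddle within 20 mm sideways and -5 to +25 mm in height of the bar's centre line), upright and square to it within 20 degrees, touching no other; the cover is at rest at 45 degrees forward, within 7 degrees (all of step 2 and contact force between bow1 and bow2 below 0.05 N and contact force between each of bow1, bow2 and bow3 below 0.05 N and contact force between each of bow1, bow2, bow3 and bow4 below 0.05 N and contact force between each of bow1, bow2, bow3, bow4 and bow5 below 0.05 N and linear speed of each of bow1, bow2, bow3, bow4, bow5 below 0.03 m/s and value of joint cover between 0.655 and 0.915 rad and velocity of joint cover between -0.05 and 0.05 rad/s).
It fails at once if the sanding block, glue, red-handled tool or mug is moved more than 40 mm (distance of any of sanding_block, glue, chisel, pencil_mug from where it was at the start of the episode above 0.04 m).
Of bow1, bow2, bow3, bow4, bow5 only 3 to 5 are there at a start; the rules pass over those that are not, and their reading is None.
At some moment in a run one of bow1, bow2, bow3, bow4, bow5 may be knocked a few centimetres aside while the robot is not near it.
It also fails if it takes over 210 s, if anything falls off the work surface, if the arm or the gripper's body presses on something with over 40 N, if the wrist force passes 120 N, or if a joint passes its speed limit or range.

## Working session

There is one attempt and no reset: what is moved stays moved. The work goes in short steps, Python scripts to look and compute and a shell command to move; the robot and the scene stay as the last step left them, time stands still between calls to the robot, and variables do not carry over. Pictures are saved under pics/ and viewed, at most 14 in all, crops included, and the job is handed in when it is done.

```bash
mkdir -p pics; cat > h.py <<'E'
import numpy as np, cv2
from cell import ctrl, get_image
def snap(n,f=None):
    d=get_image(n)
    if f: cv2.imwrite('pics/'+f,d['frame'])
    return d
def pts(d,T=None):
    "world point per pixel from z_map (HxWx3)"
    h,w=d['z_map'].shape
    u,v=np.meshgrid(np.arange(w),np.arange(h))
    xd=(u-d['cx'])/d['fx']; yd=(v-d['cy'])/d['fy']
    x,y=xd.copy(),yd.copy()
    for _ in range(8):
        s=1+d['k1']*(x*x+y*y); x,y=xd/s,yd/s
    z=d['z_map']; P=np.stack([x*z,y*z,z],-1)
    P[z==0]=np.nan
    if 'R' in d: return (P-np.array(d['t']))@np.array(d['R'])
    M=T@np.array(d['tool_from_camera']); return P@M[:3,:3].T+M[:3,3]
def tool():
    from scipy.spatial.transform import Rotation as R
    s=ctrl.observe(); q=s['ee_rot']; T=np.eye(4)
    T[:3,:3]=R.from_quat([q[1],q[2],q[3],q[0]]).as_matrix(); T[:3,3]=s['position']; return T
E
python3 - <<'E'
from h import *
a=snap('scene','scene0.png'); b=snap('side','side0.png')
for d in(a,b): print(d['R'],d['t'],d['fx'],d['k1'])
print(ctrl.observe()); print(tool().round(3))
E
```

```text
[[ 0.25612084  0.96662817  0.00566576]
 [ 0.56437939 -0.14477608 -0.81272122]
 [-0.78477896  0.21135249 -0.58262519]] [-0.23115092 -0.16306939  1.76450051] 440.1001155804366 -0.10132875260366893
[[-0.72623964 -0.68723175 -0.01698541]
 [-0.4571706   0.50127749 -0.7346536 ]
 [ 0.51339169 -0.52576934 -0.67822974]] [0.45450275 0.30259504 1.06700338] 499.2339593172134 -0.08298771738841221
{'clock': 0.1, 'qpos': array([ 1.16713434,  0.38417151,  0.01641261,  1.37103199, -0.00632172,
        1.38821032, -0.04648899]), 'dq': array([ 0.00125495, -0.00122735,  0.00213866, -0.00100277,  0.0001159 ,
       -0.00081206,  0.00162402]), 'joint_torque': array([ 2.76061932e-03, -6.29126930e+01,  8.47540945e-01, -3.72754562e+01,
        1.69192487e-02,  1.05126607e-02, -2.84005387e-05]), 'position': array([ 0.2087501 , -0.58863025,  0.23037603]), 'ee_rot': array([-8.71511403e-04,  9.85516823e-01,  1.69575371e-01, -1.59512494e-04]), 'ft_force': array([ 0.86583786,  0.5457057 , -0.19606842]), 'ft_torque': array([-0.01711416,  0.0140781 ,  0.05423848]), 'grasp_force': 0.0, 'grip_width': 1.0014818684801559}
[[ 0.942  0.334 -0.001  0.209]
 [ 0.334 -0.942  0.002 -0.589]
 [-0.    -0.002 -1.     0.23 ]
 [ 0.     0.     0.     1.   ]]
```

View pics/scene0.png

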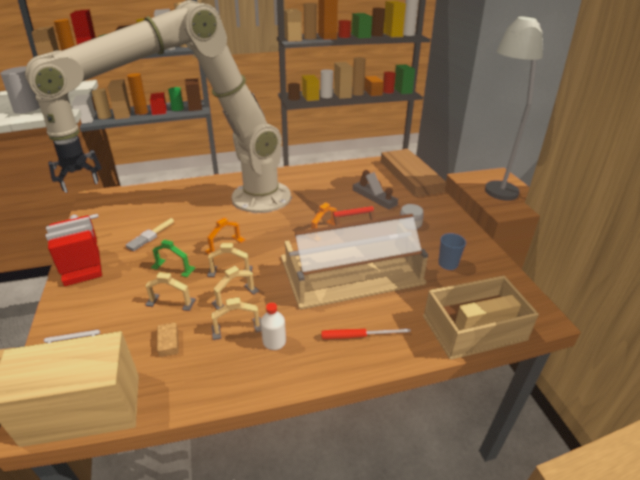

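View pics/side0.png

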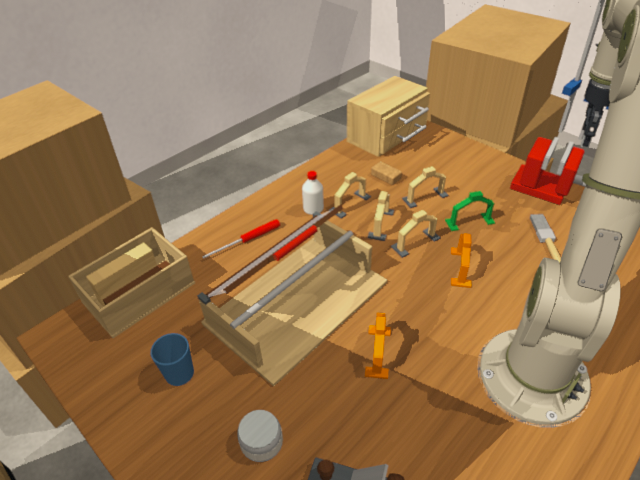

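Scene view: four wooden bows at about (168,290), (230,258), (235,285) and (235,315), plus one green and two orange decoys. The stand is at (355,260) with its cover folded forward. Side view: the bar runs from (235,323) to (352,237), with the red cover rod near (295,243).

```bash
cat >> h.py <<'E'
def rayplane(d,uv,z):
    uv=np.atleast_2d(np.float64(uv)); xd=(uv[:,0]-d['cx'])/d['fx']; yd=(uv[:,1]-d['cy'])/d['fy']; x,y=xd.copy(),yd.copy()
    for _ in range(8):
        s=1+d['k1']*(x*x+y*y); x,y=xd/s,yd/s
    R=np.array(d['R']); C=-R.T@np.array(d['t']); r=np.stack([x,y,np.ones_like(x)],-1)@R
    return C+r*((z-C[2])/r[:,2])[:,None]
def bows(d,T=None,zlo=.09,zhi=.12,minpts=15):
    "crown blocks: wood-coloured points at crown height, clustered in the image"
    P=pts(d,T); hsv=cv2.cvtColor(d['frame'],cv2.COLOR_BGR2HSV)
    m=(P[...,2]>zlo)&(P[...,2]<zhi)&(hsv[...,0]>12)&(hsv[...,0]<30)&(hsv[...,1]>40)&(hsv[...,1]<190)
    n,l,s,c=cv2.connectedComponentsWithStats(m.astype(np.uint8))
    out=[]
    for i in range(1,n):
        if s[i,4]<minpts: continue
        Q=P[l==i]; (cx,cy),(w,h),an=cv2.minAreaRect((Q[:,:2]*1000).astype(np.float32))
        out.append((c[i].round(),s[i,4],(cx.__round__(1),cy.__round__(1)),(round(w),round(h)),round(an),Q[:,2].max().round(3),np.median(hsv[l==i],0)))
    return out
E
python3 - <<'E'
from h import *
for n in('scene','side'):
    d=snap(n); print(n)
    for o in bows(d,minpts=8): print(*o)
    P=pts(d); hsv=cv2.cvtColor(d['frame'],cv2.COLOR_BGR2HSV)
    red=((hsv[...,0]<6)|(hsv[...,0]>174))&(hsv[...,1]>150)&(hsv[...,2]>60)
    k,l,s,c=cv2.connectedComponentsWithStats(red.astype(np.uint8))
    for i in range(1,k):
        if s[i,4]>25:
            Q=P[l==i]; print('red',c[i].round(),s[i,4],np.nanmin(Q,0).round(3),np.nanmax(Q,0).round(3),np.nanmedian(Q,0).round(3))
d=snap('side')
e=rayplane(d,[[235,323],[352,237]],.102); print(e,pts(d)[[323,237],[235,352]])
P=pts(d)
for uv in [(203,296),(340,212),(205,320),(270,362),(330,228),(370,262),(272,380),(385,280)]: print(uv,P[uv[1],uv[0]].round(3))
E
```

```text
scene
[348.  51.] 491 (-1939.5, 1029.3) (1086, 101) 90 0.12 [ 15. 163. 153.]
[425.  48.] 35 (-1937.7, 1666.0) (73, 94) 60 0.119 [ 15. 160. 145.]
[255.  56.] 184 (-1928.9, 257.1) (344, 76) 88 0.12 [ 15.  160.  153.5]
[157.  64.] 345 (-1929.5, -487.3) (608, 92) 88 0.12 [ 15. 163. 155.]
[ 1. 82.] 14 (-1934.9, -1586.6) (63, 21) 26 0.12 [ 15.  162.5 149. ]
[343. 100.] 936 (-801.6, 654.5) (852, 296) 80 0.12 [14. 64. 78.]
[379.  95.] 10 (-783.7, 800.8) (21, 59) 63 0.119 [ 13.  126.   93.5]
[364.  99.] 9 (-734.2, 698.1) (50, 26) 27 0.116 [13. 59. 75.]
[ 93. 103.] 8 (-1138.6, -804.3) (5, 34) 90 0.11 [14.5 90.5 84. ]
[209. 108.] 12 (-795.6, -148.8) (120, 9) 0 0.116 [ 13.   73.5 108.5]
[132. 108.] 8 (-945.7, -562.4) (10, 70) 88 0.116 [13.  69.5 84. ]
[113. 116.] 110 (-874.2, -667.3) (275, 150) 47 0.12 [ 15.   88.5 107.5]
[163. 121.] 40 (-723.3, -389.4) (31, 131) 3 0.105 [ 13.  92. 101.]
[183. 119.] 13 (-724.3, -289.2) (33, 42) 31 0.101 [13. 72. 93.]
[140. 124.] 11 (-727.8, -508.5) (42, 14) 73 0.101 [ 13.  88. 101.]
[119. 126.] 12 (-722.4, -608.2) (35, 15) 77 0.103 [ 13.   99.  103.5]
[129. 124.
[... 3386 characters left out ...]
9 -0.728] [ 0.6   -0.56   0.144] [ 0.293 -0.593  0.072]
red [312. 175.] 60 [ 0.739 -0.094  0.113] [ 0.761 -0.069  0.132] [ 0.749 -0.077  0.126]
red [260. 231.] 302 [0.761 0.044 0.005] [0.798 0.16  0.029] [0.777 0.104 0.02 ]
red [295. 242.] 384 [0.503 0.126 0.192] [0.544 0.264 0.224] [0.511 0.21  0.219]
[[0.51881632 0.39000473 0.102     ]
 [0.512348   0.01909393 0.102     ]] [[0.51411268 0.39261259 0.10869698]
 [0.51198195 0.01952855 0.10252687]]
(203, 296) [0.627 0.393 0.106]
(340, 212) [ 0.674 -0.115  0.009]
(205, 320) [0.628 0.404 0.029]
(270, 362) [0.443 0.369 0.01 ]
(330, 228) [0.582 0.025 0.095]
(370, 262) [0.455 0.014 0.048]
(272, 380) [0.406 0.397 0.009]
(385, 280) [0.408 0.008 0.011]
```

```bash
python3 - <<'E'
from h import *
i=cv2.imread('pics/side0.png')[150:400,150:480]
cv2.imwrite('pics/c1.png',cv2.resize(i,None,fx=2.4,fy=2.4))
E
```

```text
(no output)
```

View pics/c1.png

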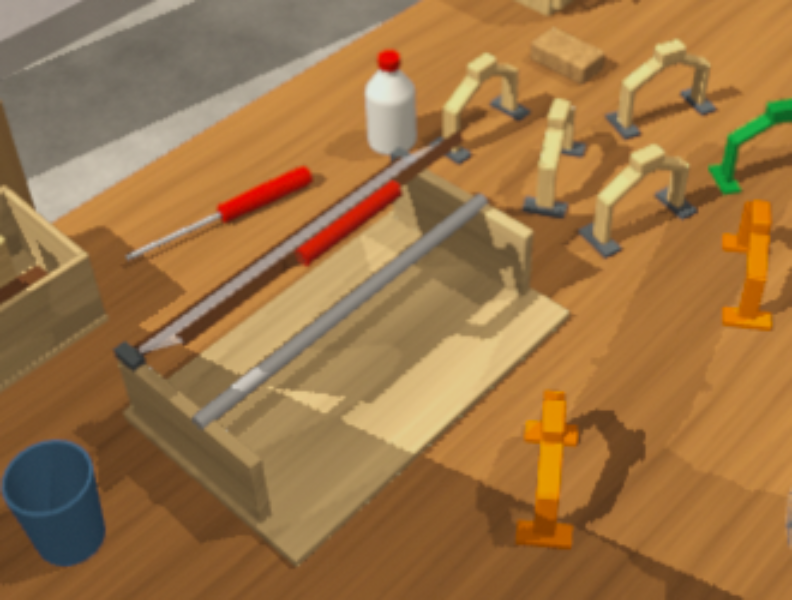

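```bash
python3 -m creep '[{"roll":0.0725},{"roll":0.0725},{"roll":0.0725},{"tx":0.64,"ty":-0.9},{"tx":0.64,"ty":-0.9},{"tx":0.64,"ty":-0.9},{"tx":0.64,"ty":-0.9},{"tx":0.64,"ty":-0.9},{"tx":0.64,"ty":-0.9},{"tx":0.64,"ty":-0.9},{"tx":0.64,"ty":-0.9},{"tx":0.64,"ty":-0.9}]' -1
python3 - <<'E'
from h import *
for n in('scene','side'):
    d=snap(n); P=pts(d).reshape(-1,3); hsv=cv2.cvtColor(d['frame'],cv2.COLOR_BGR2HSV).reshape(-1,3)
    # bar: points near expected line, above 0.1
    m=(abs(P[:,0]-.514)<.025)&(P[:,1]>.05)&(P[:,1]<.36)&(P[:,2]>.096)&(P[:,2]<.116)
    if m.sum()>20:
        Q=P[m]; a=np.polyfit(Q[:,1],Q[:,0],1); print(n,'bar x=%.4f+%.4f(y-.206)'%(np.polyval(a,.206),a[0]),'zmax',np.percentile(Q[:,2],95),m.sum(),'xr',np.percentile(Q[:,0],[5,95]))
    m=(P[:,2]>.095)&(P[:,2]<.11)&(P[:,0]>.45)&(P[:,0]<.60)
    for lo,hi in((0,.045),(.365,.42)):
        Q=P[m&(P[:,1]>lo)&(P[:,1]<hi)]
        if len(Q)>10:
            a=np.polyfit(Q[:,0],Q[:,1],1); print(' cheek',len(Q),'y range',np.percentile(Q[:,1],[2,50,98]).round(4),'slope',a[0].round(4),'z',np.median(Q[:,2]))
    # hinge-side base corners / rod line
    red=((hsv[:,0]<6)|(hsv[:,0]>174))&(hsv[:,1]>150)&(P[:,2]>.18)&(P[:,2]<.3)&(P[:,0]>.4)&(P[:,0]<.7)
    Q=P[red]; a=np.polyfit(Q[:,1],Q[:,0],1); print(' rod slope',a[0].round(4),'mid',np.median(Q,0).round(4),'y',np.percentile(Q[:,1],[1,99]))
E
```

```text
cheek 171 y range [0.0087 0.0161 0.0326] slope 0.0171 z 0.10316601284769489
 rod slope -0.0225 mid [0.521  0.2044 0.2193] y [0.14625447 0.26190471]
side bar x=0.5180+-0.0186(y-.206) zmax 0.11118870846401468 829 xr [0.51175249 0.52574801]
 cheek 320 y range [0.0087 0.019  0.0405] slope 0.0158 z 0.10123327099547735
 cheek 474 y range [0.3691 0.3936 0.4015] slope 0.0336 z 0.10123619421716418
 rod slope -0.0402 mid [0.511  0.2086 0.2187] y [0.14600201 0.26431278]invalid input at $[0]: expected keys tx, ty, tz, roll
```

```bash
python3 -m creep '[{"tx":0,"ty":0,"tz":0,"roll":0.0725},{"tx":0,"ty":0,"tz":0,"roll":0.0725},{"tx":0,"ty":0,"tz":0,"roll":0.0725},{"tx":0.64,"ty":-0.9,"tz":0,"roll":0},{"tx":0.64,"ty":-0.9,"tz":0,"roll":0},{"tx":0.64,"ty":-0.9,"tz":0,"roll":0},{"tx":0.64,"ty":-0.9,"tz":0,"roll":0},{"tx":0.64,"ty":-0.9,"tz":0,"roll":0},{"tx":0.64,"ty":-0.9,"tz":0,"roll":0},{"tx":0.64,"ty":-0.9,"tz":0,"roll":0},{"tx":0.64,"ty":-0.9,"tz":0,"roll":0},{"tx":0.64,"ty":-0.9,"tz":0,"roll":0}]' -1
python3 -c "
from h import *
print(tool().round(3))"
```

```text
clock: 1.55
position: [0.3826, -0.345, 0.2315]
ee_rot: [0.0, 1.0, -0.0, 0.0]
ft_force: [0.6, 0.3, -0.6]
grip_width: 0.003
grasp_force: 0.0
[[ 1.    -0.001  0.     0.383]
 [-0.001 -1.    -0.    -0.345]
 [ 0.     0.    -1.     0.231]
 [ 0.     0.     0.     1.   ]]
```

```bash
python3 -m creep '[{"tx":0.18,"ty":-0.9,"tz":0,"roll":0},{"tx":0.18,"ty":-0.9,"tz":0,"roll":0},{"tx":0.18,"ty":-0.9,"tz":0,"roll":0},{"tx":0.18,"ty":-0.9,"tz":0,"roll":0},{"tx":0.18,"ty":-0.9,"tz":0,"roll":0},{"tx":0.18,"ty":-0.9,"tz":0,"roll":0},{"tx":0.18,"ty":-0.9,"tz":0,"roll":0},{"tx":0.18,"ty":-0.9,"tz":0,"roll":0},{"tx":0.18,"ty":-0.9,"tz":0,"roll":0},{"tx":0.18,"ty":-0.9,"tz":0,"roll":0},{"tx":0.18,"ty":-0.9,"tz":0,"roll":0},{"tx":0.1,"ty":-0.9,"tz":0,"roll":0}]' && python3 -m creep '[{"tx":0,"ty":-0.95,"tz":0.15,"roll":0},{"tx":0,"ty":-0.95,"tz":0.15,"roll":0},{"tx":0,"ty":-0.95,"tz":0.15,"roll":0},{"tx":0,"ty":-0.95,"tz":0.15,"roll":0},{"tx":0,"ty":-0.95,"tz":0.15,"roll":0},{"tx":0,"ty":-0.95,"tz":0.15,"roll":0},{"tx":0,"ty":-0.95,"tz":0.15,"roll":0},{"tx":0,"ty":-0.95,"tz":0.15,"roll":0},{"tx":0,"ty":0,"tz":0,"roll":0}]'
```

```text
clock: 2.75
position: [0.4448, -0.0211, 0.2315]
ee_rot: [0.0, 1.0, -0.0, 0.0]
ft_force: [-0.4, -0.5, 0.4]
grip_width: -0.004
grasp_force: 0.0
clock: 3.65
position: [0.4434, 0.2099, 0.1951]
ee_rot: [-0.001, 1.0, 0.003, -0.0]
ft_force: [1.0, -0.5, -0.5]
grip_width: -0.005
grasp_force: 0.0
```

```bash
python3 -m creep '[{"tx":0.7,"ty":0,"tz":0,"roll":0},{"tx":0.7,"ty":0,"tz":0,"roll":0},{"tx":0.4,"ty":0,"tz":-0.12,"roll":0},{"tx":0.4,"ty":0,"tz":-0.12,"roll":0},{"tx":0.4,"ty":0,"tz":-0.15,"roll":0},{"tx":0.4,"ty":0,"tz":-0.15,"roll":0},{"tx":0.4,"ty":0,"tz":-0.15,"roll":0},{"tx":0.4,"ty":0,"tz":-0.15,"roll":0}]' && python3 -m creep '[{"tx":0.4,"ty":0,"tz":-0.12,"roll":0},{"tx":0.4,"ty":0,"tz":-0.1,"roll":0},{"tx":0.4,"ty":0,"tz":-0.1,"roll":0},{"tx":0.4,"ty":0,"tz":-0.1,"roll":0},{"tx":0.4,"ty":0,"tz":0,"roll":0},{"tx":0,"ty":0,"tz":0,"roll":0}]'
python3 - <<'E'
from h import *
for n in('scene','side'):
    d=snap(n); P=pts(d).reshape(-1,3); hsv=cv2.cvtColor(d['frame'],cv2.COLOR_BGR2HSV).reshape(-1,3)
    red=((hsv[:,0]<6)|(hsv[:,0]>174))&(hsv[:,1]>150)&(P[:,2]>.18)&(P[:,2]<.3)&(P[:,0]>.4)&(P[:,0]<.7)
    Q=P[red]; print(len(Q),np.median(Q,0).round(4),np.percentile(Q,[2,98],axis=0).round(4))
E
```

```text
clock: 4.45
position: [0.5578, 0.2067, 0.2217]
ee_rot: [-0.0, 1.0, 0.001, -0.001]
ft_force: [-8.0, 3.7, 4.8]
grip_width: -0.003
grasp_force: 3.5
clock: 5.05
position: [0.6194, 0.2051, 0.2326]
ee_rot: [-0.0, 1.0, -0.001, -0.0]
ft_force: [0.9, -1.4, 0.1]
grip_width: 0.004
grasp_force: 0.0
251 [0.6447 0.2049 0.266 ] [[0.6371 0.1494 0.2573]
 [0.6503 0.2631 0.2713]]
138 [0.6324 0.2487 0.2639] [[0.6084 0.153  0.2548]
 [0.642  0.267  0.2929]]
```

```bash
python3 -m creep '[{"tx":-0.6,"ty":0,"tz":-0.2,"roll":0},{"tx":-0.7,"ty":0,"tz":-0.5,"roll":0},{"tx":-0.7,"ty":0,"tz":-0.5,"roll":0},{"tx":-0.7,"ty":0,"tz":-0.5,"roll":0},{"tx":-0.7,"ty":0,"tz":-0.5,"roll":0},{"tx":0,"ty":0,"tz":0,"roll":0}]' 1
python3 - <<'E'
from h import *
T=tool(); d=snap('wrist','w1.png'); print(np.round(d['tool_from_camera'],3)); P=pts(d,T)
Q=P.reshape(-1,3)
for n,Q in(('wrist',Q),('side',pts(snap('side')).reshape(-1,3)),('scene',pts(snap('scene')).reshape(-1,3))):
    m=(abs(Q[:,0]-.516)<.025)&(Q[:,1]>.05)&(Q[:,1]<.36)&(Q[:,2]>.098)&(Q[:,2]<.118)
    B=Q[m]
    if len(B)<20: print(n,len(B)); continue
    a=np.polyfit(B[:,1],B[:,0],1); print(n,len(B),a,np.polyval(a,.206),np.percentile(B[:,0]-np.polyval(a,B[:,1]),[2,98]),np.percentile(B[:,2],98),B[:,1].min(),B[:,1].max())
E
```

```text
clock: 5.75
position: [0.5152, 0.2068, 0.3024]
ee_rot: [-0.0, 1.0, 0.001, 0.003]
ft_force: [0.0, 1.3, 0.4]
grip_width: 0.993
grasp_force: 0.0
[[-0.001 -0.953 -0.304  0.078]
 [ 1.    -0.001 -0.    -0.001]
 [-0.    -0.304  0.953 -0.144]
 [ 0.     0.     0.     1.   ]]
wrist 6874 [-0.01951613  0.52748747] 0.5234671479327544 [-0.00835734  0.00672706] 0.11241616122846772 0.05006144100592777 0.3599833153840447
side 816 [-0.0200457   0.52223217] 0.5181027529731518 [-0.0056943   0.00887241] 0.11177066647270671 0.05004178216124749 0.35977642425808765
scene 0
```

View pics/w1.png

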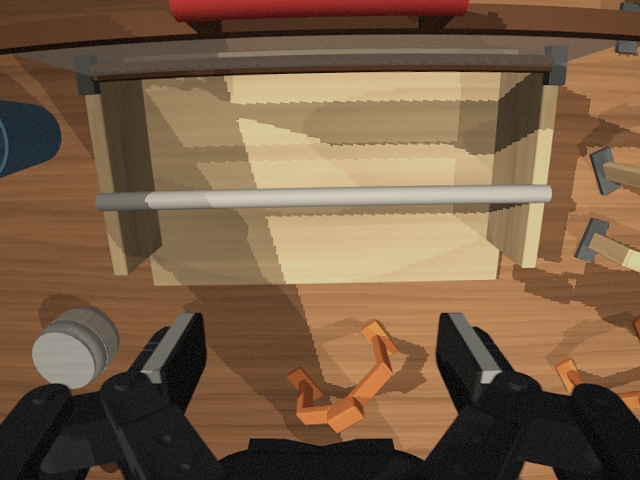

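Wrist view: the bar spans (100–550, 195) between the cheeks, and the cover stands upright at the top with its red rod at (320,8). The bar is clear.

```bash
python3 - <<'E'
from h import *
T=tool(); Q=pts(snap('wrist'),T).reshape(-1,3)
m=(Q[:,2]>.095)&(Q[:,2]<.107)&(Q[:,0]>.54)&(Q[:,0]<.60)
for lo,hi in((-.02,.06),(.35,.43)):
    B=Q[m&(Q[:,1]>lo)&(Q[:,1]<hi)]; print(len(B),np.percentile(B,[2,50,98],axis=0).round(4))
E
python3 -m creep '[{"tx":0,"ty":0.9,"tz":0,"roll":0},{"tx":0,"ty":0.9,"tz":0,"roll":0},{"tx":-0.2,"ty":0.9,"tz":0,"roll":0},{"tx":-0.2,"ty":0.9,"tz":0,"roll":0},{"tx":-0.3,"ty":0.9,"tz":0.2,"roll":0},{"tx":-0.3,"ty":0.9,"tz":0.2,"roll":0},{"tx":-0.3,"ty":0.9,"tz":0.2,"roll":0},{"tx":-0.3,"ty":0.9,"tz":0.2,"roll":0},{"tx":-0.3,"ty":0.9,"tz":0.2,"roll":0},{"tx":-0.3,"ty":0.9,"tz":0.2,"roll":0},{"tx":-0.3,"ty":0.9,"tz":0.2,"roll":0},{"tx":0,"ty":0.9,"tz":0,"roll":0}]' 0.2
python3 -m creep '[{"tx":0,"ty":0.8,"tz":0,"roll":0},{"tx":0,"ty":0.8,"tz":0,"roll":0},{"tx":0,"ty":0,"tz":0.2,"roll":-0.087},{"tx":0,"ty":0,"tz":0.2,"roll":-0.087},{"tx":0,"ty":0,"tz":0,"roll":-0.087},{"tx":0,"ty":0,"tz":0,"roll":-0.087},{"tx":0,"ty":0,"tz":0,"roll":-0.087},{"tx":0,"ty":0,"tz":0,"roll":-0.087},{"tx":0,"ty":0,"tz":0,"roll":-0.087},{"tx":0,"ty":0,"tz":0,"roll":-0.087},{"tx":0,"ty":0,"tz":0,"roll":-0.087},{"tx":0,"ty":0,"tz":0,"roll":-0.087}]'
python3 - <<'E'
from h import *
T=tool(); d=snap('wrist','w2.png')
for n,d,T in (('w',d,T),('side',snap('side'),None)):
  print(n)
  for o in bows(d,T): 
    if o[2][0]>380 and o[2][0]<760 and o[2][1]<-50: print(*o)
s=ctrl.observe(); print(s['qpos'].round(3),tool().round(3))
E
```

```text
1441 [[0.5413 0.0137 0.0959]
 [0.5708 0.0223 0.1031]
 [0.5989 0.0274 0.1048]]
1442 [[0.5414 0.3878 0.0955]
 [0.5708 0.3931 0.1029]
 [0.5987 0.4018 0.1047]]
clock: 7.15
position: [0.4401, -0.1198, 0.2555]
ee_rot: [-0.0, 1.0, -0.001, -0.001]
ft_force: [0.3, 0.4, 0.3]
grip_width: 0.6
grasp_force: 0.0
clock: 8.35
position: [0.4413, -0.1667, 0.244]
ee_rot: [-0.001, 0.774, 0.633, -0.0]
ft_force: [-0.2, 0.2, -0.1]
grip_width: 0.602
grasp_force: 0.0
w
[633. 164.] 706 (679.8, -171.1) (44, 12) 89 0.106 [ 17. 115.  92.]
[482. 183.] 1784 (559.1, -160.2) (21, 41) 28 0.111 [ 25.  75. 213.]
[318. 219.] 1548 (439.4, -163.7) (40, 20) 76 0.111 [ 26.  73. 216.]
side
[501.  91.] 656 (580.3, -1066.4) (496, 223) 67 0.12 [ 17. 144. 162.]
[427. 172.] 62 (540.4, -343.7) (23, 34) 37 0.109 [ 21.  115.5 207. ]
[350. 178.] 98 (683.0, -170.3) (23, 39) 2 0.11 [ 21.  117.5 207.5]
[382. 197.] 95 (559.1, -160.7) (20, 41) 28 0.11 [ 22. 109. 213.]
[419. 216.] 133 (438.8, -164.5) (38, 23) 76 0.11 [ 21. 119. 210.]
[ 0.66   0.066 -0.383  1.734  0.025  1.348  0.069] [[ 0.202  0.979 -0.002  0.441]
 [ 0.979 -0.202  0.001 -0.167]
 [ 0.001 -0.002 -1.     0.244]
 [ 0.     0.     0.     1.   ]]
```

View pics/w2.png

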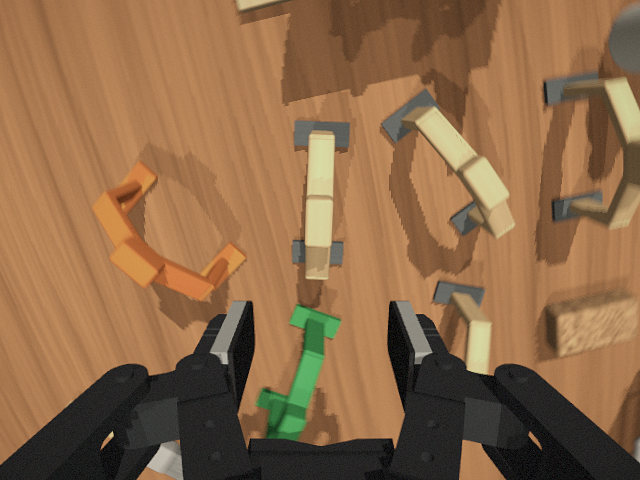

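Wrist view: the first bow's crown is at (319,220), in line with the tool and between the fingers, with green and orange decoys beside it. I'll grasp it.

```bash
python3 -m creep '[{"tx":0.08,"ty":-0.09,"tz":0.8,"roll":0.02},{"tx":0,"ty":0,"tz":0.8,"roll":0},{"tx":0,"ty":0,"tz":0.8,"roll":0},{"tx":0,"ty":0,"tz":0.8,"roll":0},{"tx":0,"ty":0,"tz":0.8,"roll":0},{"tx":0,"ty":0,"tz":0.8,"roll":0},{"tx":0,"ty":0,"tz":0.33,"roll":0},{"tx":0,"ty":0,"tz":0,"roll":0}]'
python3 -m creep '[{"tx":0,"ty":0,"tz":0,"roll":0},{"tx":0,"ty":0,"tz":0,"roll":0},{"tx":0,"ty":0,"tz":0,"roll":0},{"tx":0,"ty":0,"tz":0,"roll":0},{"tx":0,"ty":0,"tz":0,"roll":0}]' -1
python3 -m creep '[{"tx":0,"ty":0,"tz":-0.3,"roll":0},{"tx":0,"ty":0,"tz":-0.6,"roll":0},{"tx":0,"ty":0,"tz":-0.8,"roll":0},{"tx":0,"ty":0,"tz":-0.8,"roll":0},{"tx":0,"ty":0,"tz":-0.8,"roll":0},{"tx":0,"ty":0,"tz":-0.8,"roll":0},{"tx":0,"ty":0,"tz":-0.8,"roll":0},{"tx":0,"ty":0,"tz":-0.4,"roll":0}]'
```

```text
clock: 9.25
position: [0.4382, -0.1631, 0.0897]
ee_rot: [-0.002, 0.786, 0.618, -0.001]
ft_force: [-0.3, 0.3, 0.7]
grip_width: 0.599
grasp_force: 0.0
clock: 9.75
position: [0.4406, -0.1637, 0.0927]
ee_rot: [0.001, 0.786, 0.619, 0.001]
ft_force: [1.0, -0.4, 7.5]
grip_width: 0.216
grasp_force: 60.2
clock: 10.55
position: [0.4397, -0.1634, 0.2527]
ee_rot: [0.001, 0.786, 0.619, 0.001]
ft_force: [0.1, 0.5, -1.2]
grip_width: 0.213
grasp_force: 59.3
```

```bash
python3 -m creep '[{"tx":0,"ty":0,"tz":0,"roll":0.0837},{"tx":0,"ty":0,"tz":0,"roll":0.0837},{"tx":0,"ty":0,"tz":0,"roll":0.0837},{"tx":0,"ty":0,"tz":0,"roll":0.0837},{"tx":0,"ty":0,"tz":0,"roll":0.0837},{"tx":0,"ty":0,"tz":0,"roll":0.0837},{"tx":0,"ty":0,"tz":0,"roll":0.0837},{"tx":0,"ty":0,"tz":0,"roll":0.0837},{"tx":0,"ty":0,"tz":0,"roll":0.0837},{"tx":0,"ty":0,"tz":0,"roll":0.0837}]'
python3 -m creep '[{"tx":0.3,"ty":-0.5,"tz":0,"roll":0},{"tx":0.3,"ty":-0.9,"tz":0,"roll":0},{"tx":0.3,"ty":-0.9,"tz":0,"roll":0},{"tx":0.3,"ty":-0.9,"tz":0,"roll":0},{"tx":0.3,"ty":-0.9,"tz":0,"roll":0},{"tx":0.3,"ty":-0.9,"tz":0,"roll":0},{"tx":0.3,"ty":-0.9,"tz":0,"roll":0},{"tx":0.3,"ty":-0.9,"tz":0,"roll":0},{"tx":0.3,"ty":-0.9,"tz":0,"roll":0},{"tx":0.26,"ty":-0.9,"tz":0,"roll":0},{"tx":0,"ty":-0.9,"tz":0,"roll":0},{"tx":0,"ty":-0.9,"tz":0,"roll":0}]'
python3 -m creep '[{"tx":0,"ty":-0.9,"tz":0,"roll":0},{"tx":0,"ty":-0.9,"tz":0,"roll":0},{"tx":0,"ty":-0.9,"tz":0,"roll":0},{"tx":0,"ty":-0.9,"tz":0,"roll":0},{"tx":0,"ty":-0.9,"tz":0,"roll":0},{"tx":0,"ty":-0.9,"tz":0,"roll":0},{"tx":0,"ty":-0.9,"tz":0,"roll":0},{"tx":0,"ty":-0.4,"tz":0,"roll":0},{"tx":0,"ty":0,"tz":0,"roll":0},{"tx":0,"ty":0,"tz":0,"roll":0}]'
python3 - <<'E'
from h import *
T=tool(); d=snap('wrist','w3.png'); print(T.round(4))
E
```

```text
clock: 11.55
position: [0.4388, -0.1631, 0.2498]
ee_rot: [-0.0, 1.0, 0.007, -0.001]
ft_force: [0.5, -0.4, -1.5]
grip_width: 0.218
grasp_force: 59.2
clock: 12.75
position: [0.5216, 0.1513, 0.2496]
ee_rot: [0.0, 1.0, 0.01, -0.001]
ft_force: [0.3, 0.0, -1.4]
grip_width: 0.214
grasp_force: 59.2
clock: 13.75
position: [0.5184, 0.3502, 0.2499]
ee_rot: [0.001, 1.0, 0.009, -0.0]
ft_force: [0.4, 0.7, -0.9]
grip_width: 0.214
grasp_force: 59.2
[[ 9.998e-01  1.900e-02 -3.000e-04  5.184e-01]
 [ 1.900e-02 -9.998e-01 -1.100e-03  3.502e-01]
 [-3.000e-04  1.100e-03 -1.000e+00  2.499e-01]
 [ 0.000e+00  0.000e+00  0.000e+00  1.000e+00]]
```

View pics/w3.png

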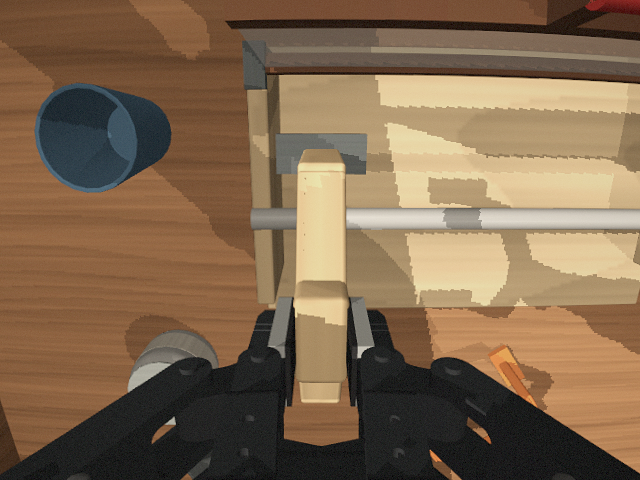

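Wrist view: the bow is held square, with its crown at (322,320), its far foot at (320,155), and the bar behind at row 217. I'll lower it.

```bash
python3 -m creep '[{"tx":0,"ty":0,"tz":0.7,"roll":0},{"tx":0,"ty":0,"tz":0.7,"roll":0},{"tx":0,"ty":0,"tz":0.7,"roll":0},{"tx":0,"ty":0,"tz":0.7,"roll":0},{"tx":0,"ty":0,"tz":0.7,"roll":0},{"tx":0,"ty":0,"tz":0.4,"roll":0},{"tx":0,"ty":0,"tz":0.2,"roll":0},{"tx":0,"ty":0,"tz":0.15,"roll":0},{"tx":0,"ty":0,"tz":0.1,"roll":0},{"tx":0,"ty":0,"tz":0,"roll":0}]'
python3 -m creep '[{"tx":0,"ty":0,"tz":0,"roll":0},{"tx":0,"ty":0,"tz":0,"roll":0},{"tx":0,"ty":0,"tz":0,"roll":0},{"tx":0,"ty":0,"tz":0,"roll":0}]' 0
python3 -m creep '[{"tx":0,"ty":0,"tz":-0.3,"roll":0},{"tx":0,"ty":0,"tz":-0.5,"roll":0},{"tx":0,"ty":0,"tz":-0.8,"roll":0},{"tx":0,"ty":0,"tz":-0.8,"roll":0},{"tx":0,"ty":0,"tz":-0.8,"roll":0},{"tx":0,"ty":0,"tz":-0.8,"roll":0}]'
python3 - <<'E'
from h import *
T=tool(); d=snap('wrist','w4.png')
for n,d,T in (('w',d,T),('side',snap('side'),None)):
  print(n)
  for o in bows(d,T,.10,.15): 
    if 380<o[2][0]<780 and -400<o[2][1]<400: print(*o)
E
```

```text
clock: 14.8
position: [0.5182, 0.3514, 0.1201]
ee_rot: [-0.0, 1.0, 0.01, 0.0]
ft_force: [-0.8, 0.2, -1.4]
grip_width: 0.216
grasp_force: 59.2
clock: 15.2
position: [0.5182, 0.3515, 0.1201]
ee_rot: [-0.0, 1.0, 0.01, 0.0]
ft_force: [0.1, -0.3, -0.6]
grip_width: 0.496
grasp_force: 0.0
clock: 15.8
position: [0.518, 0.3516, 0.2425]
ee_rot: [-0.001, 1.0, 0.01, 0.001]
ft_force: [0.3, 0.8, 0.2]
grip_width: 0.498
grasp_force: 0.0
w
[452.  62.] 3051 (624.8, 267.6) (5, 242) 1 0.15 [ 14.  65. 102.]
[422.  74.] 461 (620.4, 293.1) (2, 178) 1 0.118 [ 16. 113. 104.]
[270.  72.] 19 (618.2, 386.6) (6, 1) 80 0.117 [ 14. 125.  57.]
[566.  76.] 33 (622.7, 196.9) (11, 3) 81 0.118 [ 14. 141.  85.]
[260. 149.] 2551 (568.8, 395.6) (88, 20) 5 0.113 [ 18.  98. 159.]
[322. 212.] 4156 (523.4, 352.4) (80, 87) 48 0.138 [ 20.  83. 236.]
[521. 211.] 374 (530.1, 203.5) (1, 179) 1 0.107 [ 18.  81. 183.]
[265. 267.] 1378 (480.6, 394.3) (62, 15) 0 0.109 [ 18.  98. 161.]
side
[429. 170.] 61 (533.7, -349.7) (40, 23) 70 0.109 [ 24. 101. 232.]
[351. 176.] 62 (684.0, -171.2) (24, 40) 16 0.112 [ 24.  100.  230.5]
[382. 196.] 70 (560.2, -161.8) (19, 41) 30 0.112 [ 24.  102.  232.5]
[281. 232.] 520 (627.8, 139.8) (9, 199) 0 0.15 [ 14.  82. 161.]
[333. 225.] 107 (580.9, 19.1) (21, 109) 84 0.11 [ 19. 105. 206.]
[286. 240.] 85 (622.1, 134.0) (6, 201) 1 0.113 [ 14. 173. 107.]
[360. 241.] 101 (490.6, 17.5) (75, 20) 2 0.11 [ 21.  96. 230.]
[239. 262.] 131 (625.8, 283.0) (40, 9) 87 0.15 [ 14.  82. 161.]
[242. 271.] 54 (619.9, 280.3) (89, 6) 90 0.115 [ 13.  170.   83.5]
[214. 279.] 212 (624.0, 356.5) (8, 65) 1 0.15 [ 13.  70. 140.]
[250. 311.] 409 (519.2, 344.2) (44, 101) 85 0.137 [ 19. 121. 194.]
[219. 312.] 133 (566.4, 394.2) (87, 16) 2 0.107 [ 18. 119. 149.]
[246. 334.] 118 (479.1, 392.9) (64, 14) 2 0.105 [ 18. 121. 150.]
```

View pics/w4.png

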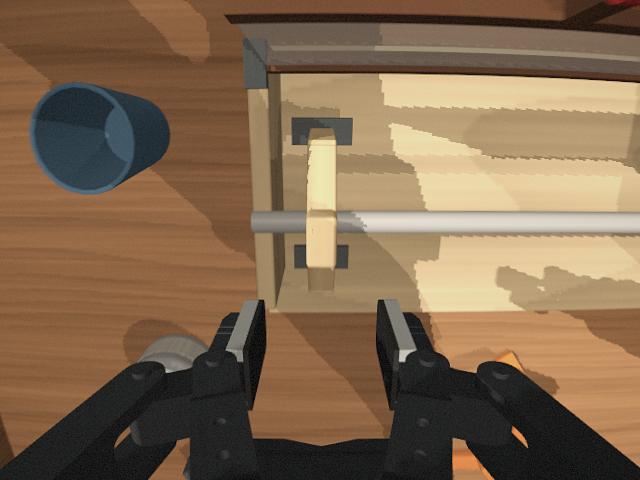

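The first bow hangs astride the bar with its crown at (321,222). Next is bow B at (560,-161) mm.

```bash
python3 -m creep '[{"tx":0,"ty":0.5,"tz":0,"roll":0},{"tx":0,"ty":0.9,"tz":0,"roll":0},{"tx":0,"ty":0.9,"tz":0,"roll":0},{"tx":0,"ty":0.9,"tz":0,"roll":0},{"tx":0,"ty":0.9,"tz":0,"roll":0},{"tx":0,"ty":0.9,"tz":0,"roll":0},{"tx":0,"ty":0.9,"tz":0,"roll":0},{"tx":0,"ty":0.9,"tz":0,"roll":0},{"tx":0,"ty":0.9,"tz":0,"roll":0},{"tx":0,"ty":0.9,"tz":0,"roll":0},{"tx":0.18,"ty":0.9,"tz":0,"roll":0},{"tx":0.18,"ty":0.9,"tz":0,"roll":0}]'
python3 -m creep '[{"tx":0.18,"ty":0.9,"tz":0,"roll":0},{"tx":0.18,"ty":0.9,"tz":0,"roll":0},{"tx":0.18,"ty":0.9,"tz":0,"roll":0},{"tx":0.18,"ty":0.9,"tz":0,"roll":0},{"tx":0,"ty":0.9,"tz":0,"roll":0},{"tx":0,"ty":0.9,"tz":0,"roll":0},{"tx":0,"ty":0.9,"tz":0,"roll":0},{"tx":0,"ty":0.4,"tz":0,"roll":0}]' 0.2
python3 -m creep '[{"tx":0,"ty":0,"tz":0,"roll":0.0863},{"tx":0,"ty":0,"tz":0,"roll":0.0863},{"tx":0,"ty":0,"tz":0,"roll":0.0863},{"tx":0,"ty":0,"tz":0,"roll":0.0863},{"tx":0,"ty":0,"tz":0,"roll":0.0863},{"tx":0,"ty":0,"tz":0,"roll":0.0863},{"tx":0,"ty":0,"tz":0,"roll":0.0863},{"tx":0,"ty":0,"tz":0,"roll":0.0863},{"tx":0,"ty":0,"tz":0,"roll":0}]'
cat >> h.py <<'E'
def plan(near):
    "correction in tool units onto the crown nearest to near (mm), from the wrist view"
    T=tool(); d=get_image('wrist'); o=min(bows(d,T),key=lambda o:np.hypot(o[2][0]-near[0],o[2][1]-near[1]))
    (w,h),an=o[3],o[4]; yaw=an if w>h else an+90
    ty=np.degrees(np.arctan2(T[1,0],T[0,0])); dy=(yaw-ty+90)%180-90
    e=np.array([o[2][0]/1000,o[2][1]/1000,.09])-T[:3,3]; t=T[:3,:3].T@e/.03
    print(o[:6],'yaw',yaw,'tool yaw',ty.round(1),'roll',(-dy/90).round(3),'t',t.round(2),'q7',ctrl.observe()['qpos'][[0,6]].round(2))
E
python3 -c "
from h import *
plan((560,-161))
for o in bows(snap('side')):
    if 380<o[2][0]<780 and -400<o[2][1]<-100: print(*o)"
```

```text
clock: 17.1
position: [0.5342, 0.0372, 0.2393]
ee_rot: [0.0, 1.0, 0.009, -0.0]
ft_force: [1.3, 0.8, -0.0]
grip_width: 0.498
grasp_force: 0.0
clock: 17.9
position: [0.559, -0.1651, 0.2389]
ee_rot: [0.0, 1.0, 0.007, -0.001]
ft_force: [0.1, -0.1, 0.1]
grip_width: 0.602
grasp_force: 0.0
clock: 18.8
position: [0.56, -0.1604, 0.2395]
ee_rot: [-0.0, 0.861, -0.508, -0.0]
ft_force: [-0.3, -0.1, -0.3]
grip_width: 0.603
grasp_force: 0.0
(array([322., 217.]), np.int32(1579), (561.2, -163.3), (20, 39), 27, np.float64(0.111)) yaw 117 tool yaw -61.1 roll 0.021 t [0.11 0.01 4.98] q7 [ 0.45 -2.47]
[429. 171.] 101 (533.4, -347.7) (39, 23) 63 0.108 [ 19. 132. 158.]
[351. 177.] 95 (684.7, -171.1) (24, 40) 1 0.111 [ 21. 117. 209.]
[382. 197.] 97 (558.7, -159.2) (20, 41) 26 0.11 [ 23. 109. 215.]
```

```bash
python3 -m creep '[{"tx":0.06,"ty":0,"tz":0.8,"roll":0.02},{"tx":0,"ty":0,"tz":0.8,"roll":0},{"tx":0,"ty":0,"tz":0.8,"roll":0},{"tx":0,"ty":0,"tz":0.8,"roll":0},{"tx":0,"ty":0,"tz":0.8,"roll":0},{"tx":0,"ty":0,"tz":0.8,"roll":0},{"tx":0,"ty":0,"tz":0.18,"roll":0},{"tx":0,"ty":0,"tz":0,"roll":0}]'
python3 -m creep '[{"tx":0,"ty":0,"tz":0,"roll":0},{"tx":0,"ty":0,"tz":0,"roll":0},{"tx":0,"ty":0,"tz":0,"roll":0},{"tx":0,"ty":0,"tz":0,"roll":0},{"tx":0,"ty":0,"tz":0,"roll":0}]' -1
python3 -m creep '[{"tx":0,"ty":0,"tz":-0.3,"roll":0},{"tx":0,"ty":0,"tz":-0.6,"roll":0},{"tx":0,"ty":0,"tz":-0.8,"roll":0},{"tx":0,"ty":0,"tz":-0.8,"roll":0},{"tx":0,"ty":0,"tz":-0.8,"roll":0},{"tx":0,"ty":0,"tz":-0.8,"roll":0},{"tx":0,"ty":0,"tz":-0.8,"roll":0},{"tx":0,"ty":0,"tz":-0.4,"roll":0},{"tx":0,"ty":0,"tz":0,"roll":0}]'
python3 -m creep '[{"tx":0,"ty":0,"tz":0,"roll":-0.0885},{"tx":0,"ty":0,"tz":0,"roll":-0.0885},{"tx":0,"ty":0,"tz":0,"roll":-0.0885},{"tx":0,"ty":0,"tz":0,"roll":-0.0885},{"tx":0,"ty":0,"tz":0,"roll":-0.0885},{"tx":0,"ty":0,"tz":0,"roll":-0.0885},{"tx":0,"ty":0,"tz":0,"roll":-0.0885},{"tx":0,"ty":0,"tz":0,"roll":-0.0885},{"tx":0,"ty":0,"tz":0,"roll":0}]'
```

```text
clock: 19.7
position: [0.5607, -0.1623, 0.0896]
ee_rot: [0.0, 0.854, -0.52, -0.001]
ft_force: [0.4, 0.7, -0.0]
grip_width: 0.599
grasp_force: 0.0
clock: 20.2
position: [0.5622, -0.1629, 0.092]
ee_rot: [-0.0, 0.854, -0.521, 0.001]
ft_force: [-2.2, 0.4, 6.6]
grip_width: 0.215
grasp_force: 59.8
clock: 21.1
position: [0.5622, -0.1625, 0.2514]
ee_rot: [-0.001, 0.854, -0.521, 0.002]
ft_force: [0.7, -0.1, -2.2]
grip_width: 0.219
grasp_force: 58.9
clock: 22.0
position: [0.5607, -0.1624, 0.2476]
ee_rot: [-0.001, 1.0, 0.009, -0.001]
ft_force: [0.0, 0.5, -1.3]
grip_width: 0.22
grasp_force: 58.8
```

```bash
python3 -m creep '[{"tx":-0.18,"ty":-0.5,"tz":0,"roll":0},{"tx":-0.18,"ty":-0.9,"tz":0,"roll":0},{"tx":-0.18,"ty":-0.9,"tz":0,"roll":0},{"tx":-0.18,"ty":-0.9,"tz":0,"roll":0},{"tx":-0.18,"ty":-0.9,"tz":0,"roll":0},{"tx":-0.17,"ty":-0.9,"tz":0,"roll":0},{"tx":0,"ty":-0.9,"tz":0,"roll":0},{"tx":0,"ty":-0.9,"tz":0,"roll":0},{"tx":0,"ty":-0.9,"tz":0,"roll":0},{"tx":0,"ty":-0.9,"tz":0,"roll":0},{"tx":0,"ty":-0.9,"tz":0,"roll":0},{"tx":0,"ty":-0.9,"tz":0,"roll":0}]'
python3 -m creep '[{"tx":0,"ty":-0.9,"tz":0,"roll":0},{"tx":0,"ty":-0.9,"tz":0,"roll":0},{"tx":0,"ty":-0.9,"tz":0,"roll":0},{"tx":0,"ty":-0.8,"tz":0,"roll":0},{"tx":0,"ty":0,"tz":0,"roll":0},{"tx":0,"ty":0,"tz":0,"roll":0}]'
python3 -c "
from h import *
print(tool().round(4))"
```

```text
clock: 23.2
position: [0.5231, 0.1509, 0.249]
ee_rot: [0.0, 1.0, 0.006, -0.0]
ft_force: [0.3, 0.1, -2.0]
grip_width: 0.217
grasp_force: 58.8
clock: 23.8
position: [0.5215, 0.2549, 0.2489]
ee_rot: [0.0, 1.0, 0.008, -0.0]
ft_force: [0.8, -0.1, -2.5]
grip_width: 0.216
grasp_force: 59.0
[[ 9.999e-01  1.570e-02 -8.000e-04  5.215e-01]
 [ 1.570e-02 -9.999e-01 -3.000e-04  2.549e-01]
 [-8.000e-04  3.000e-04 -1.000e+00  2.489e-01]
 [ 0.000e+00  0.000e+00  0.000e+00  1.000e+00]]
```

```bash
python3 -m creep '[{"tx":0,"ty":0,"tz":0.7,"roll":0},{"tx":0,"ty":0,"tz":0.7,"roll":0},{"tx":0,"ty":0,"tz":0.7,"roll":0},{"tx":0,"ty":0,"tz":0.7,"roll":0},{"tx":0,"ty":0,"tz":0.7,"roll":0},{"tx":0,"ty":0,"tz":0.4,"roll":0},{"tx":0,"ty":0,"tz":0.2,"roll":0},{"tx":0,"ty":0,"tz":0.13,"roll":0},{"tx":0,"ty":0,"tz":0.07,"roll":0},{"tx":0,"ty":0,"tz":0,"roll":0}]'
python3 -m creep '[{"tx":0,"ty":0,"tz":0,"roll":0},{"tx":0,"ty":0,"tz":0,"roll":0},{"tx":0,"ty":0,"tz":0,"roll":0},{"tx":0,"ty":0,"tz":0,"roll":0}]' 0
python3 -m creep '[{"tx":0,"ty":0,"tz":-0.3,"roll":0},{"tx":0,"ty":0,"tz":-0.5,"roll":0},{"tx":0,"ty":0,"tz":-0.8,"roll":0},{"tx":0,"ty":0,"tz":-0.8,"roll":0},{"tx":0,"ty":0,"tz":-0.8,"roll":0},{"tx":0,"ty":0,"tz":-0.8,"roll":0}]'
python3 - <<'E'
from h import *
T=tool(); d=snap('wrist','w5.png')
for n,d,T in (('w',d,T),('side',snap('side'),None)):
  print(n)
  for o in bows(d,T,.118,.15)+bows(d,T,.09,.118): 
    if 380<o[2][0]<780 and (-400<o[2][1]<-100 or o[2][0]<530 and o[2][1]<375): print(*o)
E
```

```text
clock: 24.8
position: [0.523, 0.254, 0.1209]
ee_rot: [-0.0, 1.0, 0.008, 0.0]
ft_force: [0.1, -0.5, -1.8]
grip_width: 0.219
grasp_force: 58.9
clock: 25.2
position: [0.5228, 0.254, 0.1207]
ee_rot: [-0.0, 1.0, 0.008, 0.0]
ft_force: [-0.3, -0.4, 0.7]
grip_width: 0.498
grasp_force: 0.0
clock: 25.8
position: [0.5227, 0.2542, 0.243]
ee_rot: [-0.0, 1.0, 0.008, 0.001]
ft_force: [0.6, 0.8, -0.9]
grip_width: 0.504
grasp_force: 0.0
w
[321. 231.] 1755 (523.5, 255.5) (37, 20) 1 0.137 [ 26.  71. 221.]
[177. 239.] 2052 (516.1, 352.4) (39, 20) 0 0.137 [ 19.  93. 217.]
[188. 209.] 3083 (517.6, 337.3) (119, 51) 1 0.118 [ 18.  94. 192.]
[156. 227.] 51 (519.3, 372.6) (3, 15) 79 0.113 [ 20.  76. 169.]
[275. 214.] 66 (528.4, 288.9) (44, 2) 89 0.108 [ 17.  59. 127.]
[367. 214.] 68 (529.7, 221.9) (2, 45) 3 0.11 [ 17.  61. 148.]
[460. 235.] 30 (515.9, 155.3) (1, 22) 1 0.109 [ 18.  47. 140.]
[617. 269.] 1869 (487.6, 18.8) (63, 16) 1 0.108 [ 18.  96. 170.]
[320. 277.] 910 (480.3, 255.2) (36, 20) 0 0.117 [ 18.  95. 215.]
side
[280. 280.] 166 (520.4, 253.8) (38, 21) 1 0.136 [ 23. 100. 228.]
[249. 307.] 186 (512.4, 351.8) (38, 21) 3 0.136 [ 20.  117.  226.5]
[429. 171.] 99 (535.9, -349.9) (38, 25) 63 0.109 [ 20. 119. 210.]
[351. 178.] 99 (683.0, -170.6) (24, 36) 11 0.111 [ 21. 118. 212.]
[360. 242.] 183 (491.2, 15.9) (75, 19) 2 0.109 [ 20. 109. 196.]
```

View pics/w5.png

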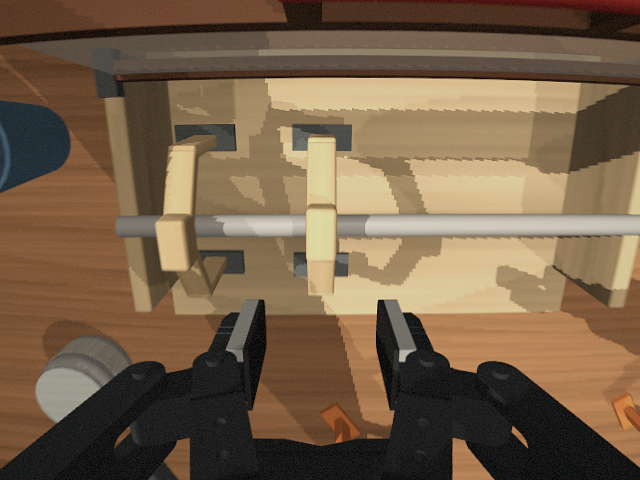

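Two bows hang square, with crowns at (321,232) and (177,240), well apart. On to bow C at (535,-349) mm.

```bash
python3 -m creep '[{"tx":0,"ty":0.6,"tz":0,"roll":0},{"tx":0,"ty":0.95,"tz":0,"roll":0},{"tx":0,"ty":0.95,"tz":0,"roll":0},{"tx":0,"ty":0.95,"tz":0,"roll":0},{"tx":0,"ty":0.95,"tz":0,"roll":0},{"tx":0,"ty":0.95,"tz":0,"roll":0},{"tx":0,"ty":0.95,"tz":0,"roll":0},{"tx":0,"ty":0.95,"tz":0,"roll":0},{"tx":0,"ty":0.95,"tz":0,"roll":0},{"tx":0,"ty":0.95,"tz":0,"roll":0},{"tx":0,"ty":0.95,"tz":0,"roll":0},{"tx":0,"ty":0.95,"tz":0,"roll":0}]'
python3 -m creep '[{"tx":0,"ty":0.95,"tz":0,"roll":0},{"tx":0,"ty":0.95,"tz":0,"roll":0},{"tx":0,"ty":0.95,"tz":0,"roll":0},{"tx":0,"ty":0.95,"tz":0,"roll":0},{"tx":0,"ty":0.95,"tz":0,"roll":0},{"tx":0,"ty":0.95,"tz":0,"roll":0},{"tx":0,"ty":0.95,"tz":0,"roll":0},{"tx":0.13,"ty":0.95,"tz":0,"roll":0},{"tx":0,"ty":0.95,"tz":0,"roll":0},{"tx":0,"ty":0.5,"tz":0,"roll":0}]' 0.2
python3 -m creep '[{"tx":0,"ty":0,"tz":0,"roll":-0.079},{"tx":0,"ty":0,"tz":0,"roll":-0.079},{"tx":0,"ty":0,"tz":0,"roll":-0.079},{"tx":0,"ty":0,"tz":0,"roll":-0.079},{"tx":0,"ty":0,"tz":0,"roll":-0.079},{"tx":0,"ty":0,"tz":0,"roll":-0.079},{"tx":0,"ty":0,"tz":0,"roll":-0.079},{"tx":0,"ty":0,"tz":0,"roll":-0.079},{"tx":0,"ty":0,"tz":0,"roll":-0.079},{"tx":0,"ty":0,"tz":0,"roll":0}]'
python3 -c "
from h import *
plan((535,-349))
for o in bows(snap('side')):
    if 380<o[2][0]<780 and -400<o[2][1]<-100: print(*o)"
```

```text
clock: 27.1
position: [0.5278, -0.0785, 0.241]
ee_rot: [0.0, 1.0, 0.008, 0.0]
ft_force: [0.2, 1.1, 0.2]
grip_width: 0.5
grasp_force: 0.0
clock: 28.1
position: [0.5353, -0.3517, 0.2403]
ee_rot: [0.0, 1.0, 0.007, -0.0]
ft_force: [-0.1, -0.8, -0.2]
grip_width: 0.603
grasp_force: 0.0
clock: 29.1
position: [0.5363, -0.3482, 0.2407]
ee_rot: [-0.0, 0.843, 0.538, 0.0]
ft_force: [0.2, 0.7, -0.5]
grip_width: 0.6
grasp_force: 0.0
(array([323., 223.]), np.int32(1564), (537.4, -347.9), (40, 20), 68, np.float64(0.111)) yaw 68 tool yaw 65.1 roll -0.033 t [0.02 0.03 5.02] q7 [ 0.89 -0.07]
[429. 171.] 99 (534.3, -347.9) (39, 24) 67 0.109 [ 20. 122. 202.]
[351. 178.] 99 (683.1, -170.0) (40, 23) 83 0.109 [ 19. 125. 204.]
```

```bash
python3 -m creep '[{"tx":0,"ty":0,"tz":0.8,"roll":-0.03},{"tx":0,"ty":0,"tz":0.8,"roll":0},{"tx":0,"ty":0,"tz":0.8,"roll":0},{"tx":0,"ty":0,"tz":0.8,"roll":0},{"tx":0,"ty":0,"tz":0.8,"roll":0},{"tx":0,"ty":0,"tz":0.8,"roll":0},{"tx":0,"ty":0,"tz":0.22,"roll":0},{"tx":0,"ty":0,"tz":0,"roll":0}]'
python3 -m creep '[{"tx":0,"ty":0,"tz":0,"roll":0},{"tx":0,"ty":0,"tz":0,"roll":0},{"tx":0,"ty":0,"tz":0,"roll":0},{"tx":0,"ty":0,"tz":0,"roll":0},{"tx":0,"ty":0,"tz":0,"roll":0}]' -1
python3 -m creep '[{"tx":0,"ty":0,"tz":-0.3,"roll":0},{"tx":0,"ty":0,"tz":-0.6,"roll":0},{"tx":0,"ty":0,"tz":-0.8,"roll":0},{"tx":0,"ty":0,"tz":-0.8,"roll":0},{"tx":0,"ty":0,"tz":-0.8,"roll":0},{"tx":0,"ty":0,"tz":-0.8,"roll":0},{"tx":0,"ty":0,"tz":-0.8,"roll":0},{"tx":0,"ty":0,"tz":-0.4,"roll":0},{"tx":0,"ty":0,"tz":0,"roll":0}]'
python3 -m creep '[{"tx":0,"ty":0,"tz":0,"roll":0.0823},{"tx":0,"ty":0,"tz":0,"roll":0.0823},{"tx":0,"ty":0,"tz":0,"roll":0.0823},{"tx":0,"ty":0,"tz":0,"roll":0.0823},{"tx":0,"ty":0,"tz":0,"roll":0.0823},{"tx":0,"ty":0,"tz":0,"roll":0.0823},{"tx":0,"ty":0,"tz":0,"roll":0.0823},{"tx":0,"ty":0,"tz":0,"roll":0.0823},{"tx":0,"ty":0,"tz":0,"roll":0.0823},{"tx":0,"ty":0,"tz":0,"roll":0}]'
```

```text
clock: 30.0
position: [0.5356, -0.3485, 0.0889]
ee_rot: [-0.001, 0.831, 0.556, -0.0]
ft_force: [-0.2, -0.5, 0.8]
grip_width: 0.599
grasp_force: 0.0
clock: 30.5
position: [0.5375, -0.3495, 0.0916]
ee_rot: [0.002, 0.831, 0.556, 0.001]
ft_force: [0.9, 0.4, 7.4]
grip_width: 0.22
grasp_force: 61.4
clock: 31.4
position: [0.5367, -0.3492, 0.2507]
ee_rot: [0.001, 0.831, 0.556, 0.001]
ft_force: [0.7, -0.1, -1.5]
grip_width: 0.217
grasp_force: 60.5
clock: 32.4
position: [0.5355, -0.3486, 0.2469]
ee_rot: [-0.001, 1.0, 0.007, -0.001]
ft_force: [-0.0, -0.2, -1.5]
grip_width: 0.214
grasp_force: 60.4
```

```bash
python3 -m creep '[{"tx":-0.15,"ty":-0.6,"tz":0,"roll":0},{"tx":0,"ty":-0.95,"tz":0,"roll":0},{"tx":0,"ty":-0.95,"tz":0,"roll":0},{"tx":0,"ty":-0.95,"tz":0,"roll":0},{"tx":0,"ty":-0.95,"tz":0,"roll":0},{"tx":0,"ty":-0.95,"tz":0,"roll":0},{"tx":0,"ty":-0.95,"tz":0,"roll":0},{"tx":0,"ty":-0.95,"tz":0,"roll":0},{"tx":0,"ty":-0.95,"tz":0,"roll":0},{"tx":0,"ty":-0.95,"tz":0,"roll":0},{"tx":0,"ty":-0.95,"tz":0,"roll":0},{"tx":0,"ty":-0.95,"tz":0,"roll":0}]'
python3 -m creep '[{"tx":0,"ty":-0.95,"tz":0,"roll":0},{"tx":0,"ty":-0.95,"tz":0,"roll":0},{"tx":0,"ty":-0.95,"tz":0,"roll":0},{"tx":0,"ty":-0.95,"tz":0,"roll":0},{"tx":0,"ty":-0.95,"tz":0,"roll":0},{"tx":0,"ty":-0.95,"tz":0,"roll":0},{"tx":0,"ty":-0.15,"tz":0,"roll":0},{"tx":0,"ty":0,"tz":0,"roll":0},{"tx":0,"ty":0,"tz":0,"roll":0}]'
python3 -c "
from h import *
print(tool().round(4))"
```

```text
clock: 33.6
position: [0.5256, -0.0165, 0.2478]
ee_rot: [0.0, 1.0, 0.01, -0.001]
ft_force: [0.1, 0.6, -0.7]
grip_width: 0.215
grasp_force: 60.4
clock: 34.5
position: [0.5234, 0.1567, 0.2481]
ee_rot: [0.0, 1.0, 0.009, -0.0]
ft_force: [-0.0, -0.1, -1.2]
grip_width: 0.219
grasp_force: 60.4
[[ 9.999e-01  1.700e-02 -8.000e-04  5.234e-01]
 [ 1.700e-02 -9.999e-01 -8.000e-04  1.567e-01]
 [-9.000e-04  8.000e-04 -1.000e+00  2.481e-01]
 [ 0.000e+00  0.000e+00  0.000e+00  1.000e+00]]
```

```bash
python3 -m creep '[{"tx":0,"ty":0,"tz":0.7,"roll":0},{"tx":0,"ty":0,"tz":0.7,"roll":0},{"tx":0,"ty":0,"tz":0.7,"roll":0},{"tx":0,"ty":0,"tz":0.7,"roll":0},{"tx":0,"ty":0,"tz":0.7,"roll":0},{"tx":0,"ty":0,"tz":0.4,"roll":0},{"tx":0,"ty":0,"tz":0.2,"roll":0},{"tx":0,"ty":0,"tz":0.1,"roll":0},{"tx":0,"ty":0,"tz":0.07,"roll":0},{"tx":0,"ty":0,"tz":0,"roll":0}]'
python3 -m creep '[{"tx":0,"ty":0,"tz":0,"roll":0},{"tx":0,"ty":0,"tz":0,"roll":0},{"tx":0,"ty":0,"tz":0,"roll":0},{"tx":0,"ty":0,"tz":0,"roll":0}]' 0
python3 -m creep '[{"tx":0,"ty":0,"tz":-0.3,"roll":0},{"tx":0,"ty":0,"tz":-0.5,"roll":0},{"tx":0,"ty":0,"tz":-0.8,"roll":0},{"tx":0,"ty":0,"tz":-0.8,"roll":0},{"tx":0,"ty":0,"tz":-0.8,"roll":0},{"tx":0,"ty":0,"tz":-0.8,"roll":0}]'
python3 - <<'E'
from h import *
T=tool(); d=snap('wrist','w6.png')
for n,d,T in (('w',d,T),('side',snap('side'),None)):
  print(n)
  for o in bows(d,T,.118,.15)+bows(d,T,.09,.118): 
    if 380<o[2][0]<780 and (-400<o[2][1]<-100 or o[2][0]<530 and o[2][1]<375): print(*o)
E
```

```text
clock: 35.5
position: [0.5237, 0.158, 0.1212]
ee_rot: [-0.0, 1.0, 0.008, 0.0]
ft_force: [0.1, 0.5, -1.4]
grip_width: 0.212
grasp_force: 60.4
clock: 35.9
position: [0.5235, 0.158, 0.121]
ee_rot: [-0.0, 1.0, 0.008, 0.0]
ft_force: [1.0, 0.6, 0.4]
grip_width: 0.499
grasp_force: 0.0
clock: 36.5
position: [0.5234, 0.1582, 0.2433]
ee_rot: [-0.0, 1.0, 0.008, 0.001]
ft_force: [0.1, 0.2, -1.0]
grip_width: 0.497
grasp_force: 0.0
w
[177. 230.] 2005 (522.4, 255.1) (39, 20) 0 0.137 [ 20.  90. 212.]
[321. 233.] 1788 (523.1, 159.7) (38, 20) 1 0.137 [ 25.  74. 215.]
[ 44. 238.] 2151 (516.5, 352.0) (40, 21) 2 0.137 [ 18. 103. 174.]
[191. 206.] 3295 (523.3, 217.9) (120, 95) 1 0.118 [ 18.  95. 192.]
[ 61. 211.] 3278 (516.9, 352.3) (119, 22) 1 0.118 [ 18. 107. 151.]
[124. 216.] 133 (528.1, 305.5) (65, 15) 78 0.112 [ 18.  71. 116.]
[503. 269.] 1762 (487.9, 19.4) (63, 20) 5 0.109 [ 19.  90. 181.]
[218. 234.] 24 (514.7, 232.5) (1, 16) 1 0.109 [ 17.   49.5 114. ]
[244. 234.] 20 (514.7, 214.9) (1, 14) 1 0.108 [ 18.  44. 134.]
[268. 234.] 27 (515.1, 197.0) (1, 18) 1 0.108 [ 18.  48. 135.]
[321. 278.] 817 (479.7, 158.8) (34, 20) 1 0.114 [ 18.  98. 205.]
side
[311. 258.] 154 (518.7, 158.7) (42, 23) 5 0.138 [ 23.  101.5 224. ]
[280. 280.] 167 (520.4, 254.5) (22, 39) 87 0.137 [ 20. 114. 224.]
[249. 307.] 186 (512.7, 351.4) (38, 21) 1 0.138 [ 20. 117. 224.]
[351. 178.] 98 (683.2, -170.7) (23, 37) 7 0.111 [ 21.  118.  209.5]
[360. 242.] 182 (491.5, 16.4) (75, 23) 4 0.11 [ 19. 112. 192.]
[340. 245.] 15 (517.4, 57.3) (4, 46) 1 0.104 [ 17.  56. 127.]
[299. 280.] 667 (518.5, 220.8) (123, 218) 2 0.118 [ 20. 117. 212.]
[253. 317.] 334 (515.9, 358.5) (122, 36) 1 0.117 [ 19.  128.5 166. ]
```

```bash
python3 -m creep '[{"tx":0,"ty":0.6,"tz":0,"roll":0},{"tx":0,"ty":0.95,"tz":0,"roll":0},{"tx":0,"ty":0.95,"tz":0,"roll":0},{"tx":0,"ty":0.95,"tz":0,"roll":0},{"tx":0,"ty":0.95,"tz":0,"roll":0},{"tx":0,"ty":0.95,"tz":0,"roll":0},{"tx":0,"ty":0.95,"tz":0,"roll":0},{"tx":0.8,"ty":0.8,"tz":0,"roll":0},{"tx":0.8,"ty":0.8,"tz":0,"roll":0},{"tx":0.8,"ty":0.8,"tz":0,"roll":0},{"tx":0.8,"ty":0.8,"tz":0,"roll":0},{"tx":0.8,"ty":0.8,"tz":0,"roll":0}]'
python3 -m creep '[{"tx":0.8,"ty":0.7,"tz":0,"roll":0},{"tx":0.35,"ty":0,"tz":0,"roll":0},{"tx":0,"ty":0,"tz":0,"roll":-0.087},{"tx":0,"ty":0,"tz":0,"roll":-0.087},{"tx":0,"ty":0,"tz":0,"roll":-0.087},{"tx":0,"ty":0,"tz":0,"roll":-0.087},{"tx":0,"ty":0,"tz":0,"roll":-0.087},{"tx":0,"ty":0,"tz":0,"roll":-0.087},{"tx":0,"ty":0,"tz":0,"roll":-0.087},{"tx":0,"ty":0,"tz":0,"roll":-0.087},{"tx":0,"ty":0,"tz":0,"roll":-0.087},{"tx":0,"ty":0,"tz":0,"roll":-0.087}]' 0.2
python3 -m creep '[{"tx":0,"ty":0,"tz":0,"roll":-0.087},{"tx":0,"ty":0,"tz":0,"roll":0}]'
python3 -c "
from h import *
plan((684,-170))
for o in bows(snap('side')):
    if 380<o[2][0]<780 and -400<o[2][1]<-100: print(*o)"
```

```text
clock: 37.8
position: [0.6492, -0.1501, 0.2412]
ee_rot: [-0.0, 1.0, 0.008, 0.0]
ft_force: [0.2, -0.0, -0.4]
grip_width: 0.503
grasp_force: 0.0
clock: 39.0
position: [0.6831, -0.1695, 0.2411]
ee_rot: [-0.0, 0.769, 0.64, 0.0]
ft_force: [0.1, -0.0, 0.2]
grip_width: 0.6
grasp_force: 0.0
clock: 39.2
position: [0.6831, -0.1697, 0.2409]
ee_rot: [-0.0, 0.724, 0.689, 0.0]
ft_force: [-0.5, -0.6, 0.1]
grip_width: 0.602
grasp_force: 0.0
(array([325., 223.]), np.int32(1571), (685.8, -168.9), (20, 40), 0, np.float64(0.11)) yaw 90 tool yaw 87.2 roll -0.031 t [0.03 0.09 5.03] q7 [ 0.58 -0.08]
[351. 177.] 96 (683.7, -171.2) (39, 23) 85 0.11 [ 21.  116.5 209. ]
```

View pics/w6.png

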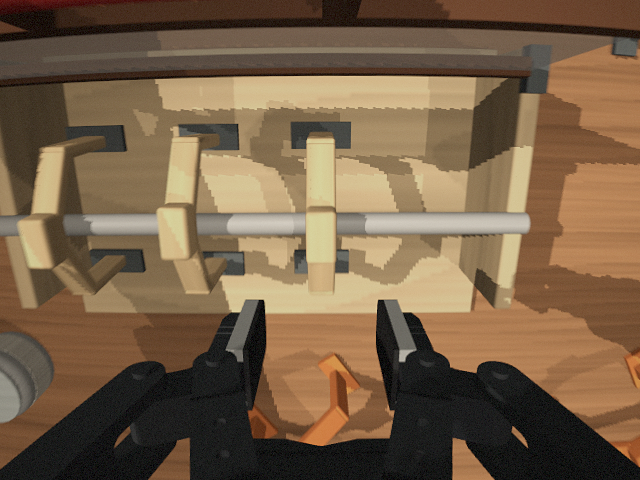

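Three bows hang evenly on the bar, crowns at (42,242), (177,232) and (321,233). I'll pick the last one.

```bash
python3 -m creep '[{"tx":0,"ty":0.05,"tz":0.8,"roll":-0.03},{"tx":0,"ty":0,"tz":0.8,"roll":0},{"tx":0,"ty":0,"tz":0.8,"roll":0},{"tx":0,"ty":0,"tz":0.8,"roll":0},{"tx":0,"ty":0,"tz":0.8,"roll":0},{"tx":0,"ty":0,"tz":0.8,"roll":0},{"tx":0,"ty":0,"tz":0.23,"roll":0},{"tx":0,"ty":0,"tz":0,"roll":0}]'
python3 -m creep '[{"tx":0,"ty":0,"tz":0,"roll":0},{"tx":0,"ty":0,"tz":0,"roll":0},{"tx":0,"ty":0,"tz":0,"roll":0},{"tx":0,"ty":0,"tz":0,"roll":0},{"tx":0,"ty":0,"tz":0,"roll":0}]' -1
python3 -m creep '[{"tx":0,"ty":0,"tz":-0.3,"roll":0},{"tx":0,"ty":0,"tz":-0.6,"roll":0},{"tx":0,"ty":0,"tz":-0.8,"roll":0},{"tx":0,"ty":0,"tz":-0.8,"roll":0},{"tx":0,"ty":0,"tz":-0.8,"roll":0},{"tx":0,"ty":0,"tz":-0.8,"roll":0},{"tx":0,"ty":0,"tz":-0.8,"roll":0},{"tx":0,"ty":0,"tz":-0.4,"roll":0},{"tx":0,"ty":0,"tz":0,"roll":0}]'
python3 -m creep '[{"tx":0,"ty":0,"tz":0,"roll":0.0897},{"tx":0,"ty":0,"tz":0,"roll":0.0897},{"tx":0,"ty":0,"tz":0,"roll":0.0897},{"tx":0,"ty":0,"tz":0,"roll":0.0897},{"tx":0,"ty":0,"tz":0,"roll":0.0897},{"tx":0,"ty":0,"tz":0,"roll":0.0897},{"tx":0,"ty":0,"tz":0,"roll":0.0897},{"tx":0,"ty":0,"tz":0,"roll":0.0897},{"tx":0,"ty":0,"tz":0,"roll":0.0897},{"tx":0,"ty":0,"tz":0,"roll":0.0897},{"tx":0,"ty":0,"tz":0,"roll":0.0897},{"tx":0,"ty":0,"tz":0,"roll":0}]'
python3 -m creep '[{"tx":-0.8,"ty":-0.3,"tz":0,"roll":0},{"tx":-0.8,"ty":-0.3,"tz":0,"roll":0},{"tx":-0.8,"ty":-0.3,"tz":0,"roll":0},{"tx":-0.8,"ty":-0.3,"tz":0,"roll":0},{"tx":-0.8,"ty":-0.3,"tz":0,"roll":0},{"tx":-0.8,"ty":-0.3,"tz":0,"roll":0},{"tx":-0.4,"ty":-0.8,"tz":0,"roll":0},{"tx":0,"ty":-0.9,"tz":0,"roll":0},{"tx":0,"ty":-0.9,"tz":0,"roll":0},{"tx":0,"ty":-0.9,"tz":0,"roll":0},{"tx":0,"ty":-0.9,"tz":0,"roll":0},{"tx":0,"ty":-0.9,"tz":0,"roll":0}]'
python3 -m creep '[{"tx":0,"ty":-0.7,"tz":0,"roll":0},{"tx":0,"ty":0,"tz":0,"roll":0},{"tx":0,"ty":0,"tz":0,"roll":0}]'
python3 -c "
from h import *
print(tool().round(4))"
```

```text
clock: 40.1
position: [0.684, -0.1696, 0.0888]
ee_rot: [-0.001, 0.709, 0.705, -0.001]
ft_force: [0.5, -0.4, 0.5]
grip_width: 0.6
grasp_force: 0.0
clock: 40.6
position: [0.686, -0.1696, 0.0918]
ee_rot: [0.001, 0.709, 0.706, 0.001]
ft_force: [0.9, 0.8, 5.7]
grip_width: 0.219
grasp_force: 61.2
clock: 41.5
position: [0.6853, -0.1694, 0.2508]
ee_rot: [0.001, 0.709, 0.706, 0.001]
ft_force: [0.3, -0.3, -2.6]
grip_width: 0.215
grasp_force: 60.2
clock: 42.7
position: [0.684, -0.1696, 0.2468]
ee_rot: [-0.0, 1.0, 0.007, -0.001]
ft_force: [-0.6, -0.5, -1.2]
grip_width: 0.216
grasp_force: 60.1
clock: 43.9
position: [0.5245, 0.0416, 0.2479]
ee_rot: [0.0, 1.0, 0.011, -0.001]
ft_force: [1.0, 0.6, -1.9]
grip_width: 0.22
grasp_force: 60.1
clock: 44.2
position: [0.5244, 0.0618, 0.248]
ee_rot: [0.0, 1.0, 0.011, -0.001]
ft_force: [-0.1, -0.3, -1.4]
grip_width: 0.215
grasp_force: 60.1
[[ 9.998e-01  2.110e-02 -1.000e-03  5.244e-01]
 [ 2.110e-02 -9.998e-01 -5.000e-04  6.180e-02]
 [-1.100e-03  4.000e-04 -1.000e+00  2.480e-01]
 [ 0.000e+00  0.000e+00  0.000e+00  1.000e+00]]
```

```bash
python3 -m creep '[{"tx":0,"ty":0,"tz":0.7,"roll":0},{"tx":0,"ty":0,"tz":0.7,"roll":0},{"tx":0,"ty":0,"tz":0.7,"roll":0},{"tx":0,"ty":0,"tz":0.7,"roll":0},{"tx":0,"ty":0,"tz":0.7,"roll":0},{"tx":0,"ty":0,"tz":0.4,"roll":0},{"tx":0,"ty":0,"tz":0.2,"roll":0},{"tx":0,"ty":0,"tz":0.1,"roll":0},{"tx":0,"ty":0,"tz":0.07,"roll":0},{"tx":0,"ty":0,"tz":0,"roll":0}]'
python3 -m creep '[{"tx":0,"ty":0,"tz":0,"roll":0},{"tx":0,"ty":0,"tz":0,"roll":0},{"tx":0,"ty":0,"tz":0,"roll":0},{"tx":0,"ty":0,"tz":0,"roll":0}]' 0
python3 -m creep '[{"tx":0,"ty":0,"tz":-0.3,"roll":0},{"tx":0,"ty":0,"tz":-0.5,"roll":0},{"tx":0,"ty":0,"tz":-0.8,"roll":0},{"tx":0,"ty":0,"tz":-0.8,"roll":0},{"tx":0,"ty":0,"tz":-0.8,"roll":0},{"tx":0,"ty":0,"tz":-0.8,"roll":0},{"tx":0,"ty":0,"tz":-0.8,"roll":0},{"tx":0,"ty":0,"tz":-0.8,"roll":0},{"tx":0,"ty":0,"tz":-0.8,"roll":0},{"tx":0,"ty":0,"tz":0,"roll":0}]'
python3 - <<'E'
from h import *
T=tool(); a=snap('wrist'); b=snap('side','side7.png'); c=snap('scene','scene7.png')
for n,d,T in (('w',a,T),('side',b,None)):
  print(n)
  for o in bows(d,T,.118,.15)+bows(d,T,.09,.118): 
    if 380<o[2][0]<780 and (-400<o[2][1]<-100 or o[2][0]<530 and o[2][1]<375): print(*o)
for d in (b,c):
    P=pts(d).reshape(-1,3); hsv=cv2.cvtColor(d['frame'],cv2.COLOR_BGR2HSV).reshape(-1,3)
    red=((hsv[:,0]<6)|(hsv[:,0]>174))&(hsv[:,1]>150)&(P[:,2]>.18)&(P[:,2]<.3)&(P[:,0]>.4)&(P[:,0]<.75)
    Q=P[red]; print(len(Q),np.median(Q,0).round(4),np.percentile(Q,[2,98],axis=0).round(4))
E
```

```text
clock: 45.2
position: [0.5252, 0.0618, 0.1211]
ee_rot: [-0.0, 1.0, 0.008, 0.0]
ft_force: [-0.6, 0.2, -1.9]
grip_width: 0.217
grasp_force: 60.1
clock: 45.6
position: [0.525, 0.0618, 0.1209]
ee_rot: [-0.0, 1.0, 0.008, 0.0]
ft_force: [0.3, -0.2, 0.2]
grip_width: 0.506
grasp_force: 0.0
clock: 46.6
position: [0.526, 0.0624, 0.3169]
ee_rot: [-0.0, 1.0, 0.009, 0.003]
ft_force: [0.6, 0.4, 0.4]
grip_width: 0.497
grasp_force: 0.0
w
[ 98. 208.] 1327 (521.9, 254.5) (40, 21) 1 0.138 [ 19.  92. 214.]
[207. 210.] 1294 (523.0, 159.5) (38, 21) 2 0.137 [ 24.  74. 221.]
[321. 211.] 1153 (523.1, 63.4) (39, 20) 1 0.137 [ 25.  73. 222.]
[  6. 217.] 592 (516.5, 345.1) (40, 10) 6 0.136 [ 17. 113.  99.]
[214. 192.] 2030 (522.7, 158.0) (120, 23) 2 0.118 [ 20.   86.5 218. ]
[111. 195.] 2215 (522.2, 255.0) (119, 21) 0 0.118 [ 18.  99. 192.]
[ 17. 202.] 1909 (517.0, 351.4) (120, 21) 1 0.118 [ 18. 107. 158.]
[ 60. 196.] 22 (528.6, 303.9) (21, 1) 89 0.105 [ 18.   65.5 131.5]
[305. 210.] 16 (518.7, 78.1) (4, 10) 23 0.112 [ 17.  55. 120.]
[238. 212.] 18 (516.4, 138.5) (2, 13) 2 0.109 [ 18.  89. 130.]
[343. 211.] 21 
[... 287 characters left out ...]
 [ 18.  96. 210.]
side
[338. 237.] 144 (519.1, 61.5) (36, 24) 3 0.136 [ 23. 103. 219.]
[311. 258.] 158 (517.3, 158.1) (41, 21) 2 0.139 [ 23. 103. 223.]
[280. 280.] 168 (520.7, 253.2) (22, 37) 88 0.138 [ 20. 118. 219.]
[249. 307.] 183 (512.4, 351.2) (37, 21) 5 0.137 [ 24. 100. 230.]
[360. 242.] 182 (491.2, 17.0) (75, 18) 0 0.112 [ 21.  102.  206.5]
[340. 246.] 270 (521.1, 61.5) (119, 23) 2 0.118 [ 20. 118. 219.]
[302. 280.] 580 (499.0, 210.5) (115, 213) 23 0.118 [ 20. 118. 210.]
[253. 317.] 332 (515.2, 357.2) (122, 33) 2 0.118 [ 19. 127. 186.]
314 [0.6327 0.2133 0.2647] [[0.6282 0.1526 0.2544]
 [0.6397 0.2672 0.2696]]
246 [0.6452 0.2047 0.2659] [[0.6383 0.1481 0.257 ]
 [0.6498 0.263  0.2715]]
```

View pics/scene7.png

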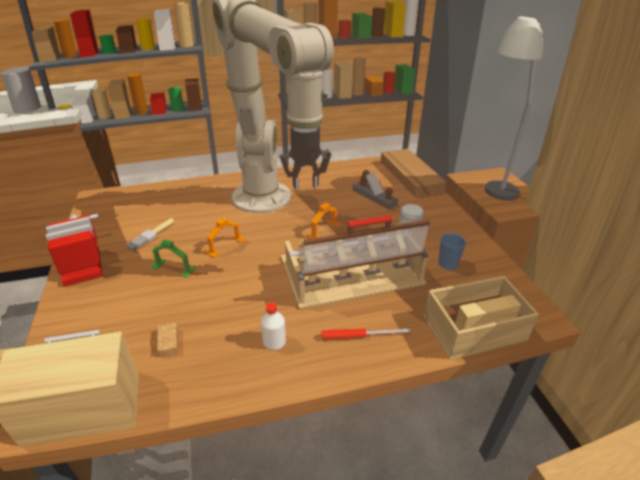

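View pics/side7.png

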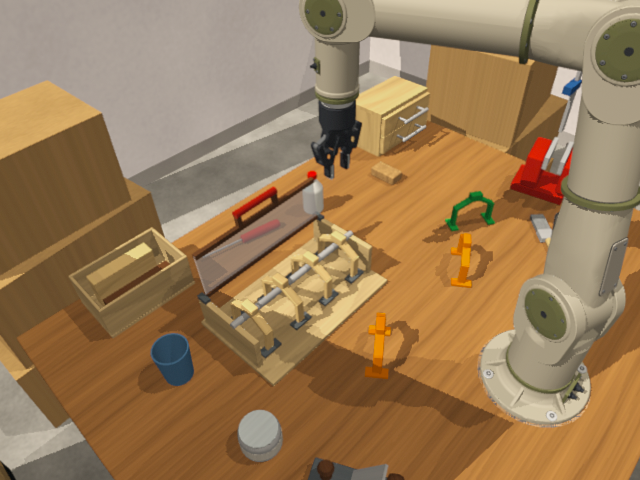

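All four bows hang on the bar, at side-view (249,307), (280,280), (311,258) and (338,237). None are left on the bench, and the bystanders look unmoved. Next I'll put the closed fingers behind the red rod at (370,222) in the scene view and push the cover forward.

```bash
python3 -m creep '[{"tx":0.79,"ty":-0.67,"tz":0,"roll":0},{"tx":0.79,"ty":-0.67,"tz":0,"roll":0},{"tx":0.79,"ty":-0.67,"tz":0,"roll":0},{"tx":0.79,"ty":-0.67,"tz":0,"roll":0},{"tx":0.79,"ty":-0.67,"tz":0,"roll":0},{"tx":0.79,"ty":-0.67,"tz":0,"roll":0},{"tx":0.79,"ty":-0.67,"tz":0,"roll":0},{"tx":0,"ty":0,"tz":0,"roll":0},{"tx":0,"ty":0,"tz":0,"roll":0}]' -1
python3 -c "
from h import *
T=tool();print(T.round(4)[:3,3]); d=snap('wrist')
P=pts(d,T).reshape(-1,3); hsv=cv2.cvtColor(d['frame'],cv2.COLOR_BGR2HSV).reshape(-1,3)
red=((hsv[:,0]<6)|(hsv[:,0]>174))&(hsv[:,1]>150)&(P[:,2]>.18)&(P[:,2]<.3)&(P[:,0]>.4)&(P[:,0]<.75)
Q=P[red]; print(len(Q),np.median(Q,0).round(4) if len(Q) else '',np.percentile(Q,[2,98],axis=0).round(4) if len(Q) else '')"
python3 -m creep '[{"tx":0,"ty":0,"tz":0.7,"roll":0},{"tx":0,"ty":0,"tz":0.7,"roll":0},{"tx":0,"ty":0,"tz":0.7,"roll":0},{"tx":0,"ty":0,"tz":0,"roll":0}]'
```

```text
clock: 47.65
position: [0.688, 0.206, 0.3103]
ee_rot: [0.0, 1.0, 0.009, -0.002]
ft_force: [-0.0, -1.4, 0.5]
grip_width: -0.001
grasp_force: 0.0
[0.688  0.206  0.3103]
3641 [0.6457 0.2331 0.2673] [[0.6363 0.1509 0.2587]
 [0.6495 0.2677 0.2705]]
clock: 48.1
position: [0.687, 0.203, 0.2471]
ee_rot: [0.001, 1.0, 0.008, -0.002]
ft_force: [-0.0, -0.7, 0.2]
grip_width: -0.001
grasp_force: 0.0
```

```bash
cat >> h.py <<'E'
def rod(zlo=.15):
    for n in('side','scene'):
        d=get_image(n); P=pts(d).reshape(-1,3); hsv=cv2.cvtColor(d['frame'],cv2.COLOR_BGR2HSV).reshape(-1,3)
        red=((hsv[:,0]<6)|(hsv[:,0]>174))&(hsv[:,1]>150)&(P[:,2]>zlo)&(P[:,2]<.3)&(P[:,0]>.4)&(P[:,0]<.75)&(P[:,1]>.1)&(P[:,1]<.3)
        Q=P[red]; m=np.median(Q,0); print(n,len(Q),m.round(4),np.percentile(Q,[2,98],axis=0).round(4).tolist(),'ang',np.arctan2(.627-m[0],m[2]-.105).round(3))
E
python3 -m creep '[{"tx":-0.7,"ty":0,"tz":0,"roll":0},{"tx":-0.4,"ty":0,"tz":0,"roll":0},{"tx":-0.4,"ty":0,"tz":0,"roll":0},{"tx":-0.4,"ty":0,"tz":0,"roll":0},{"tx":-0.4,"ty":0,"tz":0,"roll":0},{"tx":-0.4,"ty":0,"tz":0,"roll":0},{"tx":-0.4,"ty":0,"tz":0.05,"roll":0},{"tx":-0.4,"ty":0,"tz":0.15,"roll":0},{"tx":-0.4,"ty":0,"tz":0.2,"roll":0},{"tx":-0.4,"ty":0,"tz":0.25,"roll":0},{"tx":0,"ty":0,"tz":0,"roll":0}]'
python3 -c "
from h import *
print(tool()[:3,3].round(4)); rod()"
```

```text
clock: 49.2
position: [0.5586, 0.2025, 0.2319]
ee_rot: [0.0, 1.0, 0.008, 0.001]
ft_force: [0.3, -0.6, 0.1]
grip_width: 0.002
grasp_force: 0.0
[0.5586 0.2025 0.2319]
side 369 [0.5318 0.2108 0.2376] [[0.527, 0.1499, 0.228], [0.5415, 0.2642, 0.2426]] ang 0.623
scene 136 [0.5442 0.2031 0.2386] [[0.5368, 0.1473, 0.2308], [0.5497, 0.2609, 0.2445]] ang 0.555
```

```bash
python3 -m creep '[{"tx":-0.18,"ty":0,"tz":0.18,"roll":0},{"tx":-0.18,"ty":0,"tz":0.18,"roll":0},{"tx":-0.18,"ty":0,"tz":0.18,"roll":0},{"tx":-0.17,"ty":0,"tz":0.18,"roll":0},{"tx":0,"ty":0,"tz":0,"roll":0}]'
python3 -c "
from h import *
print(tool()[:3,3].round(4)); rod()"
```

```text
clock: 49.8
position: [0.5368, 0.2026, 0.2074]
ee_rot: [0.0, 1.0, 0.009, -0.001]
ft_force: [-0.6, -0.5, -0.4]
grip_width: 0.003
grasp_force: 0.0
[0.5368 0.2026 0.2074]
side 379 [0.5115 0.2128 0.2197] [[0.5051, 0.1499, 0.2069], [0.5405, 0.2639, 0.2246]] ang 0.789
scene 127 [0.5222 0.1906 0.22  ] [[0.5155, 0.1471, 0.2132], [0.5285, 0.2612, 0.2264]] ang 0.739
```

```bash
python3 -m creep '[{"tx":0.15,"ty":0,"tz":-0.1,"roll":0},{"tx":0.15,"ty":0,"tz":-0.4,"roll":0},{"tx":0,"ty":0,"tz":-0.8,"roll":0},{"tx":0,"ty":0,"tz":-0.8,"roll":0},{"tx":0,"ty":0,"tz":-0.8,"roll":0},{"tx":0,"ty":0.9,"tz":-0.8,"roll":0},{"tx":0,"ty":0.9,"tz":-0.5,"roll":0},{"tx":-0.5,"ty":0.9,"tz":0,"roll":0},{"tx":-0.5,"ty":0.9,"tz":0,"roll":0},{"tx":0,"ty":0.9,"tz":0,"roll":0},{"tx":0,"ty":0,"tz":0,"roll":0}]'
python3 -c "
from h import *
rod(); snap('side','side9.png')"
```

```text
clock: 51.0
position: [0.5199, 0.0625, 0.3349]
ee_rot: [0.001, 1.0, 0.005, 0.0]
ft_force: [-0.5, -0.4, 0.2]
grip_width: 0.001
grasp_force: 0.0
side 383 [0.5116 0.2106 0.2197] [[0.506, 0.1472, 0.1954], [0.5419, 0.264, 0.2242]] ang 0.789
scene 187 [0.5218 0.2022 0.2198] [[0.5148, 0.1471, 0.2117], [0.5268, 0.2588, 0.2253]] ang 0.742
```

View pics/side9.png

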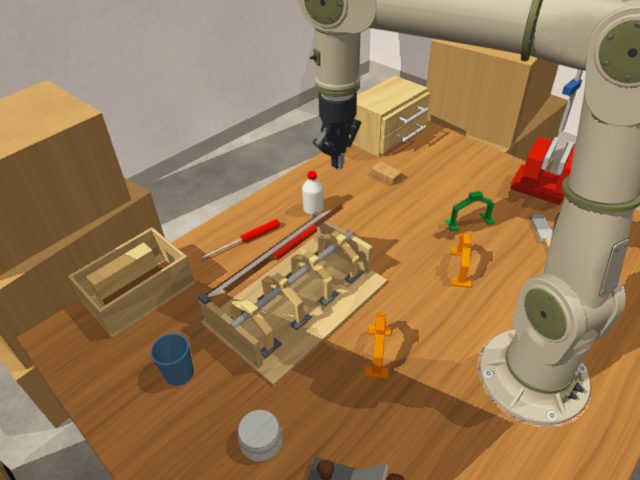

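The side view shows the four bows hanging apart at about (255,315) to (345,245). The cover is at about 45° with its rod at (295,243), and nothing else has moved.

```bash
python3 -c "
from cell import sign_off
print(sign_off())"
```

```text
the job is handed in; nothing more can be done
None
```

All four tote handles on the bench now hang square and apart on the bar, the cover is folded forward to about 45° by camera measurement, the bystanders look unmoved, and the job was handed in at about 51 s; no verdict came back.

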